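Fit the rinse-manifold elbows and set the drip tray

ROBOT

A 6-joint arm with a two-finger parallel gripper is mounted at the origin on a cart in front of the work surface, level with it; the furniture and walls round the work are solid. World frame = base frame: x ahead of the robot, y to its left, z up, the work surface at z = 0. Lengths are in m, angles in rad, forces in N, time in s.
With the tool pointing down it reaches from about 0.225 to 0.875 m from the base axis. Payload 3.4 kg.
Tool frame: the origin (TCP) lies at the very end of the fingers, on their centre line; the grasp point (between the pads) lies manip.hold_point_z behind it (manip.hold_point_z is the distance from the TCP to the grasp point, in m); x points along the fingers, y is the direction in which the jaws open and shut, and the axes are right-handed (so a half turn about x gives the same grasp; the last joint's range is limited). The gripper opens to 85 mm and grips with 20 to 120 N. Pads are 22 mm wide; open, the fingers measure 114 mm over their backs; the gripper's body (76 mm by 85 mm) begins 54 mm behind the grasp point. The pads swing forward as they close: fully open they stand 13 mm farther back than shut.
Start: joints at [-1.404, 0.276, 1.505, -0, 1.361, -0.121], TCP at [0.163, -0.551, 0.231] pointing down, gripper open.
Joint ranges: [-2.89, 2.89], [-0.75, 2.08], [0.22, 2.7], [-1.18, 4.32], [0.11, 2.71], [-2.7, 2.7]. Speed limits (rad/s): [2.57, 2.57, 3.14, 3.14, 3.14, 3.14].

INTERFACE

Orientations are given as a unit quaternion [w, x, y, z].
In Python, from rig import manip gives the robot as it stands.
- The arm moves only by the tool step_arm, never from a script. Its argument "targets" is a list of rows, each a list of 2 entries, a list of its own where there are three numbers: the shift along the tool's x, y, z in mm, then the turn about the tool's x in degrees. A call has 1 to 20 rows; each row is the pose to reach, as a shift and turn from the pose commanded when the call began, along the tool's axes at that moment; what a row does not reach only later rows make up. A row lasts 1/10 s, in which the tool goes at most 50 mm and 8.59 degrees, less where a joint would pass 70% of its speed; a pose out of reach is approached as far as the arm can. A call with a gripper value outside its range is refused whole. "grip" is the closure, from 0 (fully open) to 1 (shut), set as the call begins (left out, the last holds). The fingers move at their own pace and stop on an object; "grip_force" is the grip in N (left out, the last holds). Time passes only in rows, so rows that repeat a pose let the fingers close. It gives the time, the measured TCP pose, the force and the opening at its end, in the units of the state.
- manip.get_state(): the state, without advancing time (a new reading comes with each control period).
- manip.get_image(name): name is "scene" or "top" or "wrist"; returns a dict with "image" (480x640x3 uint8, red, green, blue), "fx", "fy", "cx", "cy" (pixels), "distortion" ([k1, k2, p1, p2, k3] as OpenCV has them; the pictures are not rectified), "pose" (4x4, takes a point from camera to world coordinates). Camera axes: x right, y down, z forward; pixel columns grow to the right and rows downward; lengths in m; the calibration is good to about 2 mm. A picture is of the moment at which its call begins. There is no depth.
- manip.sign_off(): hands the job in, once; it reports no verdict.
Trained networks look in a picture, given as the dict that the camera call returned (one of the last four; its "shot" number tells which), for a name from the list of things; names that differ only in an ending like _2 or _b are one class to them, and where a whole thing is asked for, a point or a joint stands for the part that bears it (a point fixed in the world has none). Each returns a list of dicts, best first, with "confidence" (0 to 1); they miss things now and then, are a little off and sometimes report something else, mostly with a low value. They report only what shows in the picture. A call takes as long as a camera call.
- manip.search_frame(picture, thing): "xyz" ([x, y, z] in m, in world coordinates, good to about 4 mm: the middle of the surface that is visible of it).
- manip.regions_of(picture, thing): "region" (480x640 bool, what is visible of it).
The state is a dict: "clock": time; "qpos": joint angles; "qd": joint speeds; "effort": joint torques, N m; "position": TCP position; "ee_rot": TCP orientation; "contact_force": force on the tool from outside, world axes, zero at the start; "moment": the same for the moment, N m; "width": finger opening in m.
Only numpy, scipy, OpenCV 4.12 (cv2) and the standard library are available. Lean on these libraries where they do the work, as an engineer would, in place of code of your own. Each camera call takes 0.05 s, during which the arm holds its last target.

TASK

Take each hose elbow out of the wooden rack, put its square shank into a free port of the clamped manifold, and screw it clockwise by its hex head about half a turn, until it has become stiff and snug, stopping with its barb pointing straight out of the manifold's front, towards the robot's side. Also slide the glass tray over the desk, without lifting it, into the white outline under the outlets so that it sits squared up with it. Leave the paperweight and the inkwell where they stand.

Things in the scene. Friction and masses are not known exactly. Their poses are not given: they have to be found in the camera images.
- elbow_0_hex (a point): Brass banjo elbow 0, may be absent (all alike, 67 mm tall, 90 g, at the start loose in a rack hole): centre of its hex head. z up the fitting, x along the barb. Hex 20 mm across flats (flats look along x and every 60 deg), from 14 mm below to 14 mm above this point. Flange (26 mm) underside is 35 mm below, square 14 mm shank ends 53 mm below, faces square to the barb, foot 10 mm wide.
- elbow_0_tip (a point): Open end of the barb of elbow 0, on the barb's centre line, 44 mm from the elbow's upright axis and 23 mm below the hex centre. Barb 9 to 12 mm thick; it sticks out of a round eye, 24 mm in diameter, that lies 15 to 31 mm below the hex centre.
- elbow_1_hex (a point): Brass banjo elbow 1, may be absent (all alike, 67 mm tall, 90 g, at the start loose in a rack hole): centre of its hex head. z up the fitting, x along the barb. Hex 20 mm across flats (flats look along x and every 60 deg), from 14 mm below to 14 mm above this point. Flange (26 mm) underside is 35 mm below, square 14 mm shank ends 53 mm below, faces square to the barb, foot 10 mm wide.
- elbow_1_tip (a point): Open end of the barb of elbow 1, on the barb's centre line, 44 mm from the elbow's upright axis and 23 mm below the hex centre. Barb 9 to 12 mm thick; it sticks out of a round eye, 24 mm in diameter, that lies 15 to 31 mm below the hex centre.
- elbow_2_hex (a point): Brass banjo elbow 2, may be absent (all alike, 67 mm tall, 90 g, at the start loose in a rack hole): centre of its hex head. z up the fitting, x along the barb. Hex 20 mm across flats (flats look along x and every 60 deg), from 14 mm below to 14 mm above this point. Flange (26 mm) underside is 35 mm below, square 14 mm shank ends 53 mm below, faces square to the barb, foot 10 mm wide.
- elbow_2_tip (a point): Open end of the barb of elbow 2, on the barb's centre line, 44 mm from the elbow's upright axis and 23 mm below the hex centre. Barb 9 to 12 mm thick; it sticks out of a round eye, 24 mm in diameter, that lies 15 to 31 mm below the hex centre.
- port_0 (a point): Port 0 of the clamped manifold: on the port's axis, level with the bar's top face (51 mm above the desk). x points out of the manifold's back, so its front (robot's side, tray outline) is -x; y along the bar, z up. Ports 62 mm apart in an aluminium bar 46 x 190 x 45 mm between end jaws 50 mm wide, 56 mm high. Any elbow may go in any port.
- sleeve_0 (a joint): Angle (rad) the brass sleeve in port 0 is screwed in, clockwise from above; 0 to 0.5 at the start. Its square hole, 15.5 mm wide, 24 mm deep, takes the shank and turns with it; square to the manifold at 0. Its top, the flange's seat, is 5 mm above port_0 at 0 and sinks 1.2 mm per rad. Turning takes 0.25 N m at 0 and gets ever stiffer, 0.45 N m at 3.14 (snug); it stays where it is left; hard stop at 3.6.
- outlet_0 (a point): Where the barb end of an elbow in port 0 belongs once home and pointing straight out of the front (fixed to the manifold). The sleeve is then half a turn in (3.14): an elbow must go in with its barb to the back (+x) when the sleeve stands at 0, or s rad clockwise of +x when it stands at s. The shank has about 0.1 rad of play in the hole.
- port_1 (a point): Port 1 of the clamped manifold: on the port's axis, level with the bar's top face (51 mm above the desk). x points out of the manifold's back, so its front (robot's side, tray outline) is -x; y along the bar, z up. Ports 62 mm apart in an aluminium bar 46 x 190 x 45 mm between end jaws 50 mm wide, 56 mm high. Any elbow may go in any port.
- sleeve_1 (a joint): Angle (rad) the brass sleeve in port 1 is screwed in, clockwise from above; 0 to 0.5 at the start. Its square hole, 15.5 mm wide, 24 mm deep, takes the shank and turns with it; square to the manifold at 0. Its top, the flange's seat, is 5 mm above port_1 at 0 and sinks 1.2 mm per rad. Turning takes 0.25 N m at 0 and gets ever stiffer, 0.45 N m at 3.14 (snug); it stays where it is left; hard stop at 3.6.
- outlet_1 (a point): Where the barb end of an elbow in port 1 belongs once home and pointing straight out of the front (fixed to the manifold). The sleeve is then half a turn in (3.14): an elbow must go in with its barb to the back (+x) when the sleeve stands at 0, or s rad clockwise of +x when it stands at s. The shank has about 0.1 rad of play in the hole.
- port_2 (a point): Port 2 of the clamped manifold: on the port's axis, level with the bar's top face (51 mm above the desk). x points out of the manifold's back, so its front (robot's side, tray outline) is -x; y along the bar, z up. Ports 62 mm apart in an aluminium bar 46 x 190 x 45 mm between end jaws 50 mm wide, 56 mm high. Any elbow may go in any port.
- sleeve_2 (a joint): Angle (rad) the brass sleeve in port 2 is screwed in, clockwise from above; 0 to 0.5 at the start. Its square hole, 15.5 mm wide, 24 mm deep, takes the shank and turns with it; square to the manifold at 0. Its top, the flange's seat, is 5 mm above port_2 at 0 and sinks 1.2 mm per rad. Turning takes 0.25 N m at 0 and gets ever stiffer, 0.45 N m at 3.14 (snug); it stays where it is left; hard stop at 3.6.
- outlet_2 (a point): Where the barb end of an elbow in port 2 belongs once home and pointing straight out of the front (fixed to the manifold). The sleeve is then half a turn in (3.14): an elbow must go in with its barb to the back (+x) when the sleeve stands at 0, or s rad clockwise of +x when it stands at s. The shank has about 0.1 rad of play in the hole.
- tray_mid (a point): Centre of the pressed glass tray, 101 mm (x) by 145 mm (y), 22 mm high, 0.34 kg, half-way up; x across, y along it. Solid walls 96 x 140 mm outside and 19 mm high, floor 7 mm thick; inside, two ribs along y, as high as the walls, at x = -24 and -11 mm, and one wide trough from x = -10 to 42 mm. Too wide to grasp; it is slid.
- tray_spot (a point): Where the tray's centre belongs: middle of the white outline 108 x 152 mm painted on the desk in front of the manifold, 82 mm before the line of ports; axes as the manifold's (y along the bar).
- rack_hole0 (a point): Wooden rack, 50 x 200 x 35 mm, fixed: middle of the mouth of its end hole (square holes of 21 mm, 26 mm deep, 70 mm apart along the rack's y).
- paperweight: Bystander: flat dark bean-shaped paperweight, 105 x 53 mm, 25 mm high (origin under its centre).
- inkwell: Bystander: cut glass inkwell with a brass lid, 47 mm wide, 48 mm high (origin under its centre).

How it is judged:
By the outcome, as a careful person would: the job done as asked, in the order asked, and still so for the second after the job is handed in, with the robot touching nothing.
Of elbow_0, elbow_1, elbow_2 only 2 to 3 are there at a start; the rules pass over those that are not, and their reading is None.
At some moment in a run one of tray may be knocked a few centimetres aside while the robot is not near it.
It also fails if it takes over 210 s, if anything falls off the work surface, if the arm or the gripper's body presses on something with over 40 N, if the wrist force passes 120 N, or if a joint passes its speed limit or range.

## Working session

There is one attempt and no reset: what is moved stays moved. The work goes in short steps, Python scripts to look and compute and a tool call to move; the robot and the scene stay as the last step left them, time stands still between calls to the robot, and variables do not carry over. Pictures are saved under pics/ and viewed, and the job is handed in when it is done.

Besides the shell and the picture viewer there is one more tool, called in YAML: its name, and indented under it one key for each argument. step_arm: Moves the arm, as the interface text tells. Its arguments: {"type":"object","properties":{"targets":{"type":"array"},"grip":{"type":"number"},"grip_force":{"type":"number"}},"required":["targets"]}

```bash
ls; mkdir -p pics; cat > h.py <<'E'
from rig import manip
import numpy as np, cv2
from scipy.spatial.transform import Rotation as R
def snap(n,f):
    p=manip.get_image(n); cv2.imwrite('pics/'+f+'.png',p['image'][:,:,::-1]); return p
def K(p): return np.array([[p['fx'],0,p['cx']],[0,p['fy'],p['cy']],[0,0,1.]])
def proj(p,X):
    T=np.linalg.inv(np.array(p['pose'])); X=np.atleast_2d(X)
    r,_=cv2.Rodrigues(T[:3,:3]); return cv2.projectPoints(X.astype(float),r,T[:3,3],K(p),np.array(p['distortion'],float))[0][:,0]
def toz(p,uv,z):
    u=cv2.undistortPoints(np.array(uv,float).reshape(-1,1,2),K(p),np.array(p['distortion'],float))[:,0]
    T=np.array(p['pose']); d=np.c_[u,np.ones(len(u))]@T[:3,:3].T; o=T[:3,3]
    zz=np.broadcast_to(z,len(u)); return o+d*((zz-o[2])/d[:,2])[:,None]
def st():
    s=manip.get_state(); q=s['ee_rot']; M=R.from_quat([q[1],q[2],q[3],q[0]]).as_matrix()
    return s,np.array(s['position']),M
def shift(target):
    s,p,M=st(); return (M.T@(np.array(target)-p))*1000
E
python3 - <<'E'
from h import *
np.set_printoptions(precision=4,suppress=True)
print(manip.hold_point_z)
s,p,M=st(); print(s); print(M)
for n in ['scene','top','wrist']:
    p=snap(n,n+'0'); print(n,np.array(p['pose']),p['fx'],p['distortion'])
    for t in ['elbow_0_hex','elbow_0_tip','port_0','outlet_0','tray_mid','tray_spot','rack_hole0','paperweight','inkwell']:
        try: print(t,[(np.round(d['xyz'],4).tolist(),round(d['confidence'],2)) for d in manip.search_frame(p,t)])
        except Exception as e: print(t,e)
E
```

```text
pics
0.0187
{'clock': 0.0, 'qpos': array([-1.404 ,  0.2766,  1.5061,  0.    ,  1.3607, -0.121 ]), 'qd': array([-0.0003, -0.0009,  0.    , -0.0001,  0.0009, -0.0005]), 'effort': array([ -0.001 , -41.6779, -24.5804,  -0.0003,   0.011 ,   0.    ]), 'position': array([ 0.1631, -0.5508,  0.2304]), 'ee_rot': array([-0.1007, -0.6998, -0.102 ,  0.6998]), 'contact_force': array([ 0.3687, -0.265 ,  0.0767]), 'moment': array([-0.0159,  0.0089,  0.0099]), 'width': 0.08533111688619949}
[[-0.0003  0.2838 -0.9589]
 [ 0.0018 -0.9589 -0.2838]
 [-1.     -0.0018 -0.0002]]
scene [[-0.7046 -0.3202  0.6333 -0.0417]
 [-0.7093  0.2924 -0.6414  0.6715]
 [ 0.0202 -0.9011 -0.4331  0.5082]
 [ 0.      0.      0.      1.    ]] 472.8008458078444 [0.0402 0.     0.     0.     0.    ]
elbow_0_hex [([0.4494, 0.2191, 0.0619], 0.59)]
elbow_0_tip [([0.4486, 0.2194, 0.059], 0.69), ([0.4574, 0.3115, 0.0289], 0.48), ([0.6525, 0.0382, 0.0315], 0.28)]
port_0 [([0.6502, 0.0408, 0.0325], 0.94), ([0.6674, -0.0461, 0.0529], 0.64)]
outlet_0 [([0.6517, 0.0382, 0.0358], 0.65)]
tray_mid [([0.4974, -0.2007, 0.0071], 0.73)]
tray_spot [
[... 431 characters left out ...]
[0.4635, 0.2105, 0.0565], 0.62)]
port_0 [([0.6674, 0.0189, 0.0498], 0.7)]
outlet_0 [([0.6648, 0.0152, 0.0527], 0.79), ([0.4762, 0.2739, 0.0567], 0.74)]
tray_mid [([0.504, -0.2001, 0.0078], 0.92)]
tray_spot [([0.6649, 0.0161, 0.0502], 0.6)]
rack_hole0 [([0.4691, 0.2965, 0.0354], 0.85)]
paperweight [([0.7028, -0.2599, 0.0227], 0.89)]
inkwell [([0.6475, 0.2291, 0.0316], 0.96)]
wrist [[ 0.284  -0.9252 -0.2516  0.2268]
 [-0.9588 -0.2739 -0.0749 -0.5324]
 [ 0.0004  0.2626 -0.9649  0.3733]
 [ 0.      0.      0.      1.    ]] 345.3996261356719 [-0.0234  0.      0.      0.      0.    ]
elbow_0_hex []
elbow_0_tip []
port_0 []
outlet_0 []
tray_mid []
tray_spot []
rack_hole0 []
paperweight []
inkwell []
```

View pics/scene0.png

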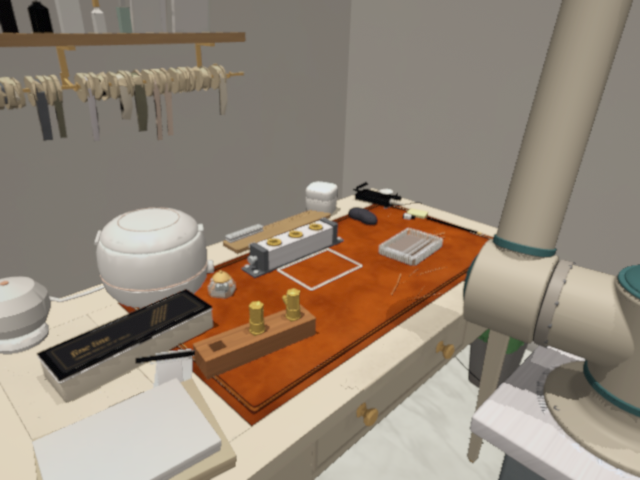

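View pics/top0.png

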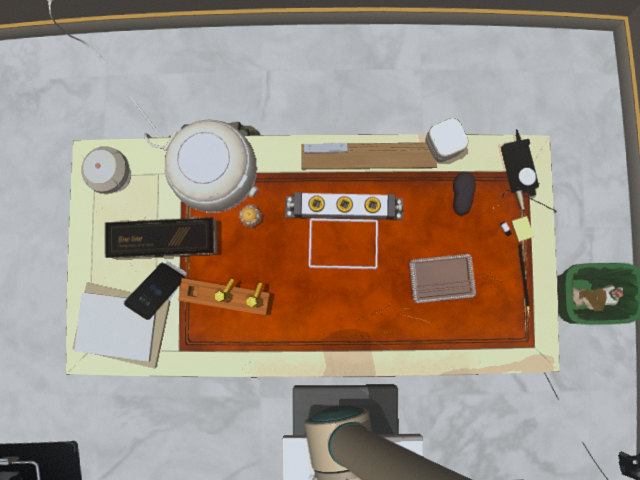

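View pics/wrist0.png

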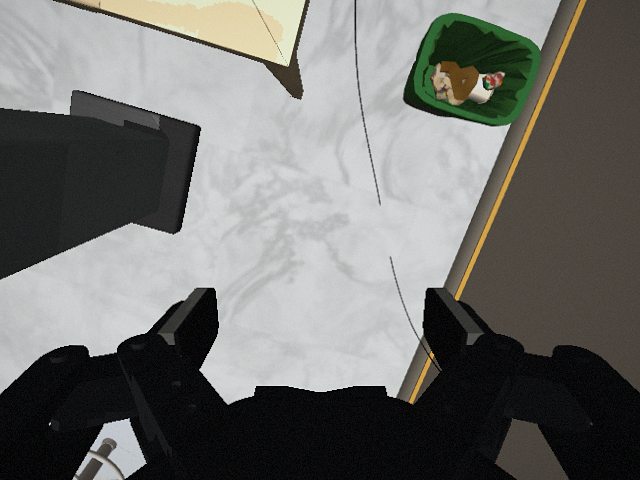

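```bash
python3 - <<'E'
from h import *
im=cv2.imread('pics/top0.png')
a=im[240:330,170:290]; cv2.imwrite('pics/zr.png',cv2.resize(a,None,fx=6,fy=6,interpolation=2))
a=im[180:280,275:415]; cv2.imwrite('pics/zm.png',cv2.resize(a,None,fx=5.5,fy=5.5,interpolation=2))
a=im[240:315,395:490]; cv2.imwrite('pics/zt.png',cv2.resize(a,None,fx=7,fy=7,interpolation=2))
E
```

```text
(no output)
```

View pics/zr.png

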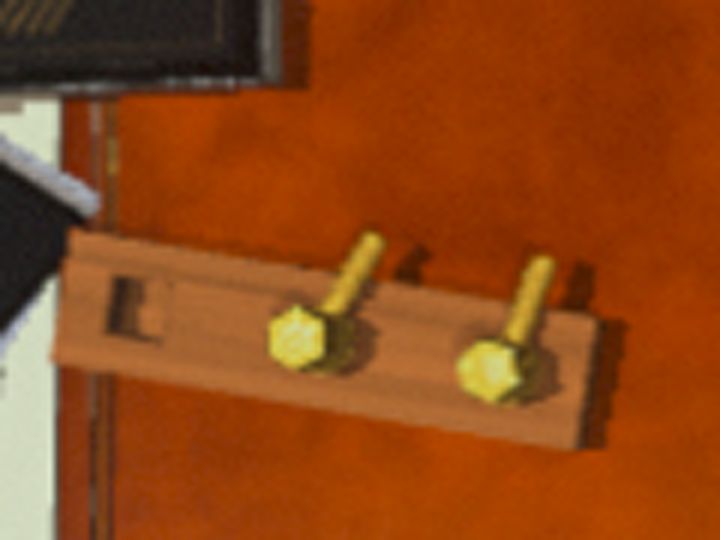

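View pics/zm.png

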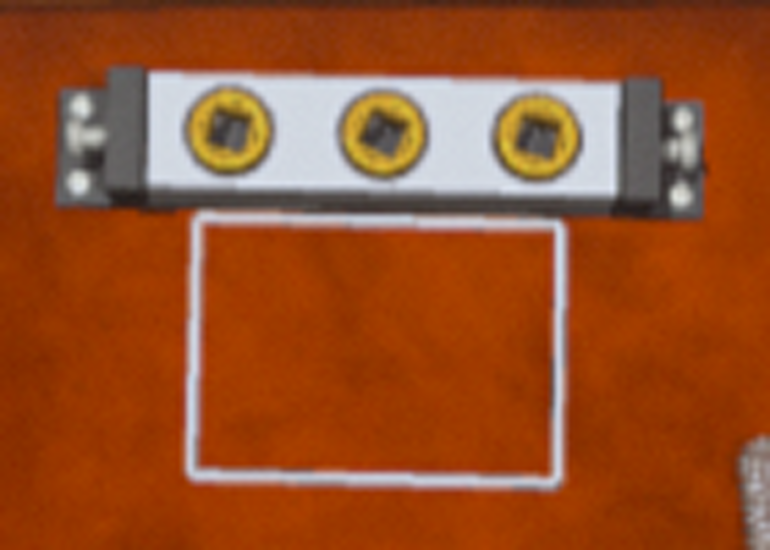

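View pics/zt.png

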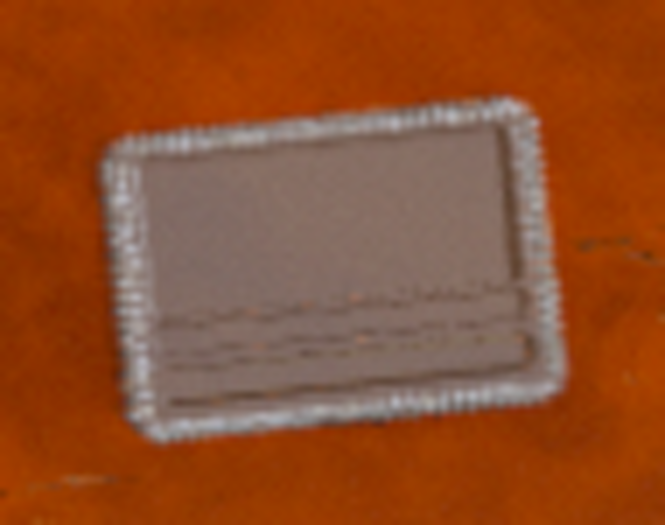

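```bash
python3 - <<'E'
from h import *
print(shift([0.64,0.018,0.18]))
E
```

```text
[  51.31465889 -410.62719698 -618.80055126]
```

step_arm:
  targets:
    - [[10,-205,-310],-80]
    - [[10,-205,-310],-80]
    - [[10,-205,-310],-80]
    - [[10,-205,-310],-80]
    - [[10,-205,-310],-80]
    - [[10,-205,-310],-80]
    - [[10,-205,-310],-80]
    - [[10,-205,-310],-80]
    - [[10,-205,-310],-80]
    - [[30,-410,-619],-163]
    - [[50,-410,-619],-163]
    - [[50,-410,-619],-163]
    - [[50,-410,-619],-163]
    - [[50,-410,-619],-163]
    - [[50,-410,-619],-163]
    - [[50,-410,-619],-163]
    - [[50,-410,-619],-163]
    - [[50,-410,-619],-163]
    - [[50,-410,-619],-163]
    - [[50,-410,-619],-163]

```text
clock: 3.5
position: [0.6405, 0.0179, 0.181]
ee_rot: [0.707, 0.003, 0.707, -0.003]
contact_force: [-1.4, -0.1, -0.3]
width: 0.0856
```

```bash
python3 - <<'E'
from h import *
np.set_printoptions(precision=4,suppress=True)
s,p,M=st(); print(s['clock'],p,s['qpos'],M,s['contact_force'])
p=snap('wrist','w1'); print(np.array(p['pose']))
for t in ['port_0','sleeve_0','tray_spot','tray_mid']:
    print(t,[(np.round(d['xyz'],4).tolist(),round(d['confidence'],2)) for d in manip.search_frame(p,t)])
E
```

```text
3.5 [0.6405 0.0179 0.181 ] [-0.0805  0.4037  1.4368 -0.0002  1.3015 -1.6428] [[-0.0005  0.0085  1.    ]
 [-0.0001  1.     -0.0085]
 [-1.     -0.0001 -0.0005]] [-1.3806 -0.0815 -0.3441]
[[ 0.0083  0.9646  0.2634  0.5738]
 [ 1.     -0.008  -0.0024  0.0186]
 [-0.0002  0.2634 -0.9647  0.3229]
 [ 0.      0.      0.      1.    ]]
port_0 [([0.6604, 0.0137, 0.0492], 0.9)]
sleeve_0 [([0.668, -0.0483, 0.0556], 0.76), ([0.6699, 0.0821, 0.0554], 0.65), ([0.6683, 0.0143, 0.0542], 0.63), ([0.4781, 0.233, 0.0288], 0.25)]
tray_spot [([0.659, 0.0169, 0.0524], 0.73)]
tray_mid [([0.5039, -0.1974, 0.0058], 0.94)]
```

View pics/w1.png

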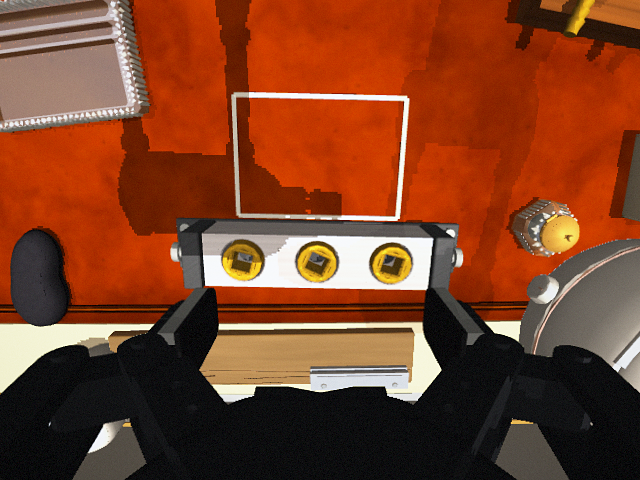

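```bash
python3 - <<'E'
from h import *
im=cv2.imread('pics/w1.png')
a=im[205:300,165:470]
b=im[235:290,215:420]; cv2.imwrite('pics/w1z.png',cv2.resize(b,None,fx=3.9,fy=3.9,interpolation=2))
cs=[im[236:290,x-27:x+27] for x in (243,318,391)]
cv2.imwrite('pics/w1s.png',cv2.resize(np.hstack(cs),None,fx=4.9,fy=4.9,interpolation=2))
E
```

```text
(no output)
```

View pics/w1s.png

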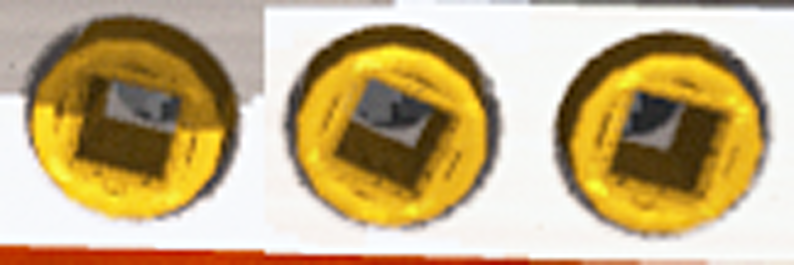

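step_arm:
  targets:
    - [[40,0,20],0]
    - [[80,0,32],0]
    - [[80,0,32],0]
    - [[80,0,32],0]
    - [[80,0,32],0]

```text
clock: 4.25
position: [0.6732, 0.017, 0.1034]
ee_rot: [0.708, 0.003, 0.706, -0.003]
contact_force: [-0.1, -0.1, -0.6]
width: 0.0853
```

```bash
python3 - <<'E'
from h import *
np.set_printoptions(precision=4,suppress=True)
p=snap('wrist','w2'); im=p['image'][:,:,::-1]
np.savez('w2.npz',**{k:np.array(p[k]) for k in ['image','fx','fy','cx','cy','distortion','pose']})
from pprint import pprint
for t in ['port_0','sleeve_0']:
    for d in manip.search_frame(p,t): print(t,np.round(d['xyz'],4).tolist(),round(d['confidence'],2),proj(p,d['xyz']))
E
```

```text
port_0 [0.6589, 0.0148, 0.0524] 0.75 [[316.0306 234.4856]]
sleeve_0 [0.6673, 0.0127, 0.0503] 0.85 [[312.6976 247.287 ]]
sleeve_0 [0.6681, -0.0459, 0.0525] 0.61 [[212.8576 250.5654]]
sleeve_0 [0.6732, 0.0828, 0.0575] 0.57 [[434.2448 259.7071]]
```

View pics/w2.png

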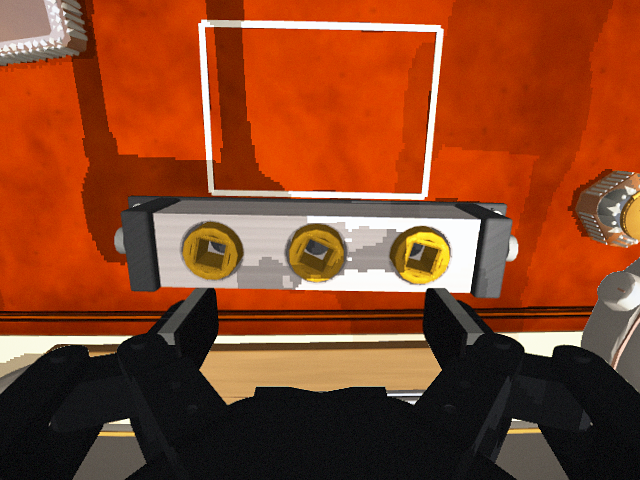

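```bash
cat >> h.py <<'E'
def ortho(p,cx,cy,hx,hy,z,mm=0.2):
    # image up = +x world, left = +y
    nx=int(2*hx*1000/mm); ny=int(2*hy*1000/mm)
    r,c=np.mgrid[0:nx,0:ny]
    X=np.stack([cx+hx-r*mm/1000,cy+hy-c*mm/1000,np.full(r.shape,z)],-1).reshape(-1,3)
    uv=proj(p,X).reshape(nx,ny,2).astype(np.float32)
    return cv2.remap(np.ascontiguousarray(np.array(p['image'])[:,:,::-1]),uv[...,0],uv[...,1],cv2.INTER_CUBIC)
def load(f):
    d=np.load(f); return {k:(d[k] if d[k].ndim else float(d[k])) for k in d}
def save(p,f): np.savez(f,**{k:np.array(p[k]) for k in ['image','fx','fy','cx','cy','distortion','pose']})
E
python3 - <<'E'
from h import *
p=load('w2.npz')
o=[ortho(p,0.669,y,0.018,0.018,0.0555,0.13) for y in (0.080,0.018,-0.044)]
im=np.hstack(o)
im=ortho(p,0.669,0.018,0.025,0.095,0.0555,0.25); print(im.shape)
cv2.imwrite('pics/o2.png',im)
cv2.imwrite('pics/o2s.png',cv2.resize(np.hstack(o),(792,264)))
o=ortho(p,0.60,0.018,0.1,0.13,0.051,0.4); cv2.imwrite('pics/o2b.png',o)
E
```

```text
(200, 760, 3)
```

View pics/o2s.png

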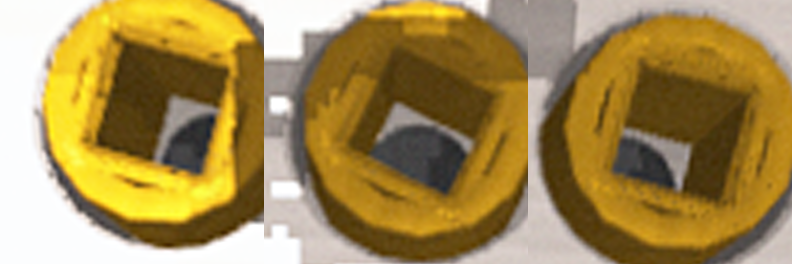

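View pics/o2.png

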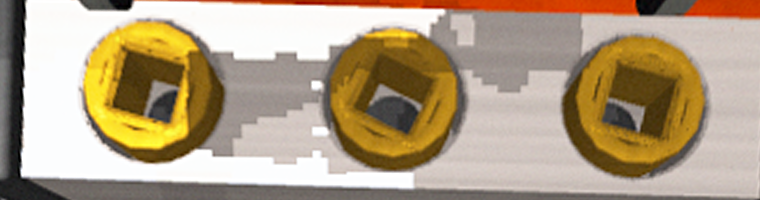

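step_arm:
  targets:
    - [[-50,0,0],0]
    - [[-75,25,-35],0]
    - [[-75,220,-213],0]
    - [[-75,220,-213],0]
    - [[-75,220,-213],0]
    - [[-75,220,-213],0]
    - [[-75,220,-213],0]
    - [[-75,220,-213],0]
    - [[-75,220,-213],0]
    - [[-75,220,-213],0]
    - [[-75,220,-213],0]
    - [[-75,220,-213],0]

```text
clock: 5.6
position: [0.4626, 0.238, 0.1763]
ee_rot: [0.707, 0.004, 0.707, -0.004]
contact_force: [0.1, -0.2, -0.2]
width: 0.0852
```

```bash
python3 - <<'E'
from h import *
np.set_printoptions(precision=4,suppress=True)
p=snap('wrist','w3'); save(p,'w3.npz')
s,q,M=st(); print(q,s['qpos'])
for t in ['elbow_0_hex','elbow_0_tip','rack_hole0']:
    for d in manip.search_frame(p,t): print(t,np.round(d['xyz'],4).tolist(),round(d['confidence'],2),proj(p,d['xyz']))
o=ortho(p,0.48,0.245,0.06,0.08,0.084,0.2); cv2.imwrite('pics/o3.png',o)
E
```

```text
[0.4625 0.238  0.1761] [ 0.3418  0.2323  1.7096 -0.0005  1.1998 -1.2179]
elbow_0_hex [0.454, 0.21, 0.0747] 0.97 [[281.3519 224.2135]]
elbow_0_hex [0.6574, 0.0345, 0.0088] 0.22 [[133.5164 395.1685]]
elbow_0_tip [0.4564, 0.2169, 0.0756] 0.92 [[290.8735 227.6282]]
rack_hole0 [0.461, 0.2962, 0.0316] 0.73 [[388.5775 219.331 ]]
rack_hole0 [0.6574, 0.0319, 0.0128] 0.42 [[129.2059 397.79  ]]
```

View pics/w3.png

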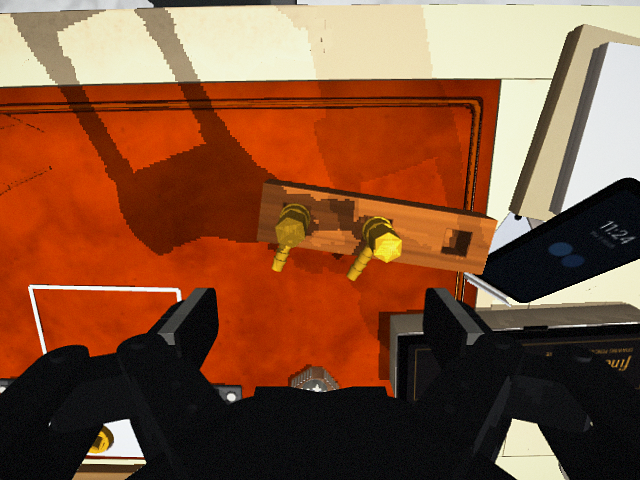

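View pics/o3.png

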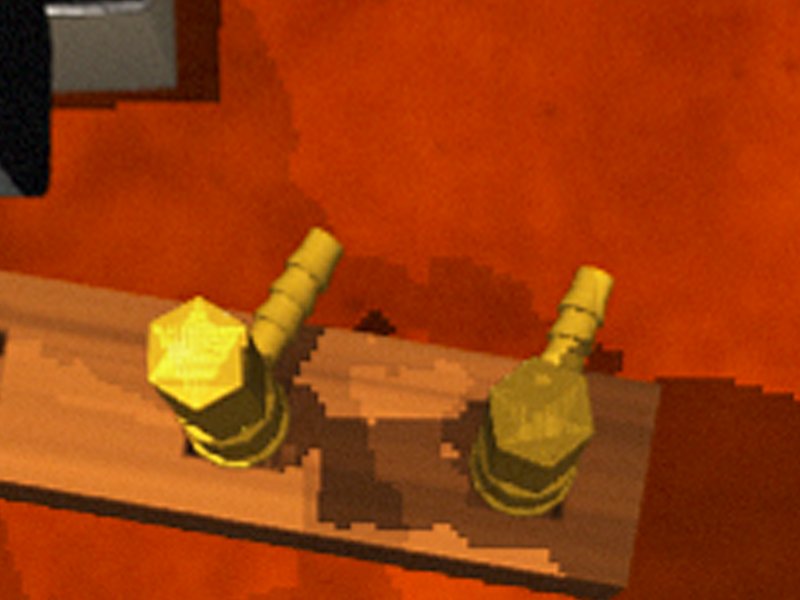

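step_arm:
  targets:
    - [[30,-21,-5],-5]
    - [[56,-21,-5],-9.3]
    - [[56,-21,-5],-9.3]
    - [[56,-21,-5],-9.3]
    - [[56,-21,-5],-9.3]
    - [[56,-21,-5],-9.3]
    - [[56,-21,-5],-9.3]
  grip: 0.5
  grip_force: 80

```text
clock: 6.5
position: [0.4569, 0.2185, 0.1213]
ee_rot: [0.706, -0.054, 0.704, 0.054]
contact_force: [0.6, 0.6, 0.4]
width: 0.0424
```

```bash
python3 - <<'E'
from h import *
np.set_printoptions(precision=4,suppress=True)
p=snap('wrist','w4'); save(p,'w4.npz')
s,q,M=st(); print(q,s['qpos'],M)
print(proj(p,[[0.4574,0.2168,0.084],[0.4984,0.2009,0.047]]))
E
```

```text
[0.4567 0.2184 0.1211] [ 0.3087  0.2628  1.821  -0.0001  1.0561 -1.4155] [[ 0.0016 -0.1529  0.9882]
 [ 0.0004  0.9882  0.1529]
 [-1.      0.0002  0.0017]]
[[316.7372 266.4324]
 [285.3045 299.6158]]
```

View pics/w4.png

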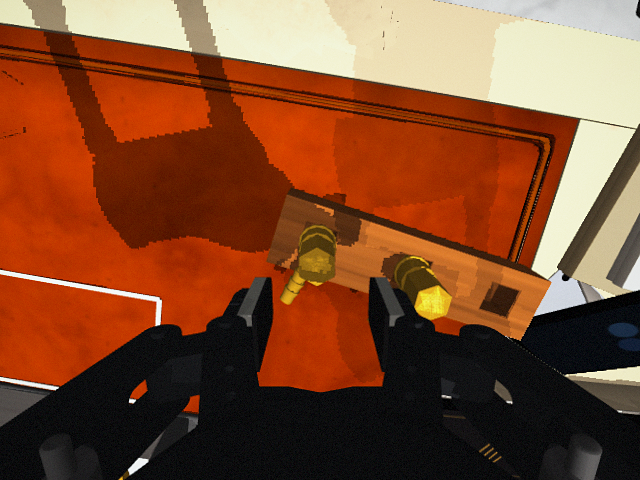

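step_arm:
  targets:
    - [[35,0,0.5],0]
    - [[64,0,0.5],0]
    - [[64,0,0.5],0]
    - [[64,0,0.5],0]
    - [[64,0,0.5],0]

```text
clock: 7.05
position: [0.458, 0.2187, 0.0577]
ee_rot: [0.706, -0.054, 0.704, 0.054]
contact_force: [-0.6, 0.3, 0.7]
width: 0.0429
```

step_arm:
  targets:
    - [[0,0,0],0]
    - [[0,0,0],0]
    - [[0,0,0],0]
    - [[0,0,0],0]
    - [[0,0,0],0]
    - [[0,0,0],0]
  grip: 1

```text
clock: 7.65
position: [0.4577, 0.2184, 0.0577]
ee_rot: [0.706, -0.054, 0.704, 0.054]
contact_force: [-0.3, -0.5, 6.4]
width: 0.0184
```

```bash
python3 - <<'E'
from h import *
np.set_printoptions(precision=4,suppress=True)
p=snap('wrist','w5')
s,q,M=st(); print(q,s['qpos'],s['contact_force'],s['moment'],s['width'])
E
```

```text
[0.4577 0.2184 0.0577] [ 0.3081  0.3378  1.9027 -0.0002  0.8983 -1.4159] [ 0.3708 -0.5973  6.5379] [-0.1088  0.1218  0.0309] 0.01884350773713514
```

View pics/w5.png

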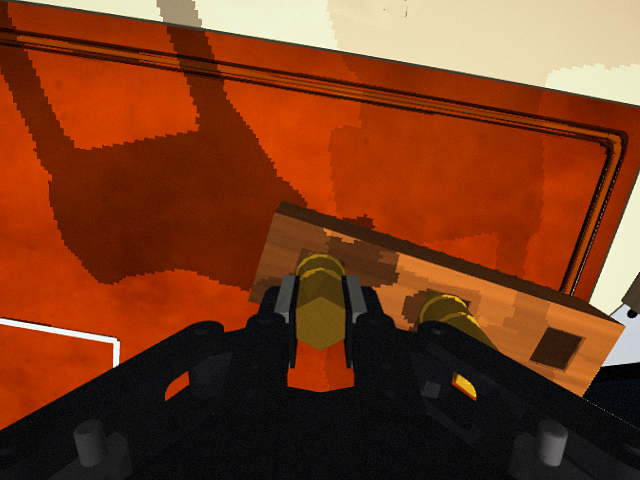

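step_arm:
  targets:
    - [[-45,0,0],0]
    - [[-85,0,0],0]
    - [[-85,0,0],0]
    - [[-85,0,0],0]
    - [[-85,0,0],0]

```text
clock: 8.2
position: [0.4555, 0.2178, 0.1402]
ee_rot: [0.704, -0.054, 0.706, 0.054]
contact_force: [-0.6, -0.5, -0.7]
width: 0.0181
```

```bash
python3 - <<'E'
from h import *
np.set_printoptions(precision=4,suppress=True)
p=snap('wrist','w6'); save(p,'w6.npz')
s,q,M=st(); print(q,s['qpos'],s['contact_force'],s['moment'],s['width'])
z=q[2]+0.0123+0.014
o=ortho(p,q[0],q[1],0.03,0.04,z,0.1); cv2.imwrite('pics/o6.png',o)
for t in ['elbow_0_hex','elbow_0_tip']:
    for d in manip.search_frame(p,t): print(t,np.round(d['xyz'],4).tolist(),round(d['confidence'],2),proj(p,d['xyz']))
E
```

```text
[0.4553 0.2178 0.1399] [ 0.3082  0.2442  1.7934 -0.      1.1073 -1.416 ] [-0.878   0.0127 -1.7345] [-0.029   0.0217 -0.0002] 0.018312294112367105
elbow_0_hex [0.4486, 0.2147, 0.1647] 0.81 [[314.379  305.4724]]
elbow_0_hex [0.4692, 0.2802, 0.0709] 0.17 [[410.3187 282.2964]]
elbow_0_tip [0.4488, 0.2176, 0.166] 0.96 [[321.9774 308.6524]]
elbow_0_tip [0.4615, 0.2707, 0.0333] 0.32 [[387.8921 251.6976]]
```

View pics/w6.png

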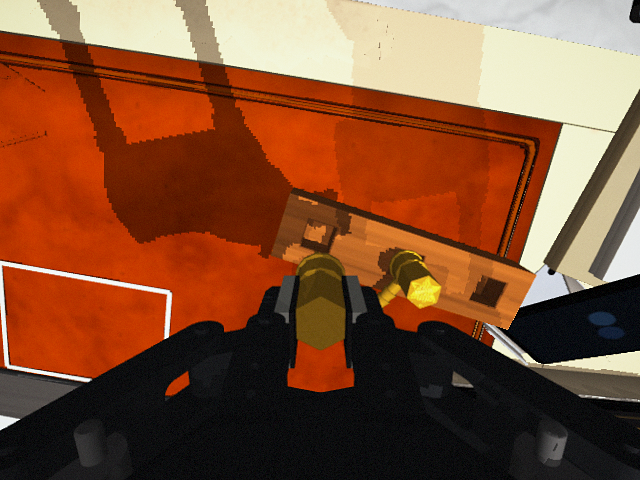

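View pics/o6.png

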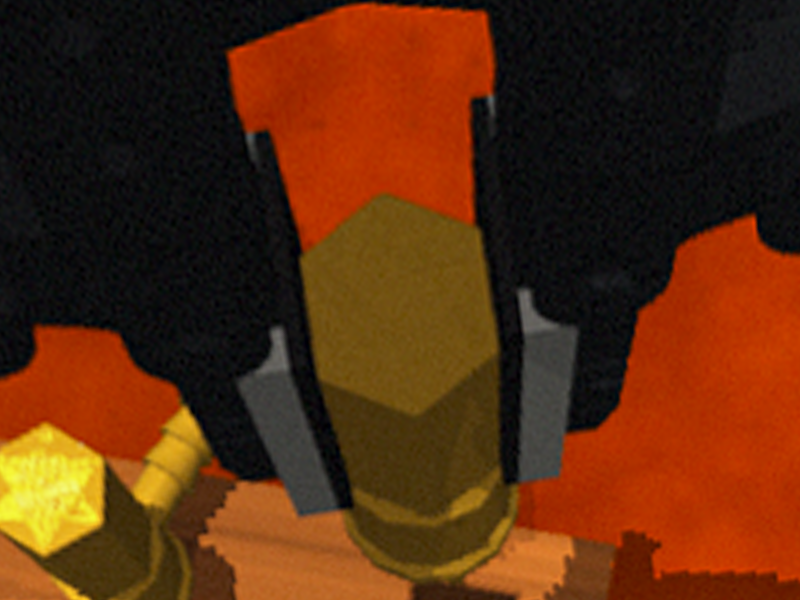

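```bash
python3 - <<'E'
from h import *
s,q,M=st(); print(shift([0.6723,0.0759,0.125]), np.degrees(np.arctan2(M[1,2],M[0,2])))
E
```

```text
[  14.34550936 -173.37217189  192.49012799] 8.787919426372223
```

step_arm:
  targets:
    - [[0,-30,33],0]
    - [[0,-60,66],-3]
    - [[0,-90,100],-7]
    - [[0,-120,133],-7]
    - [[0,-150,166],-7]
    - [[5,-173.4,192.5],-7]
    - [[14,-173.4,192.5],-7]
    - [[14,-173.4,192.5],-7]
    - [[14,-173.4,192.5],-7]
    - [[14,-173.4,192.5],-7]
    - [[14,-173.4,192.5],-7]

```text
clock: 9.45
position: [0.6728, 0.0771, 0.1279]
ee_rot: [0.701, -0.098, 0.7, 0.098]
contact_force: [-0.2, 1.2, 0.1]
width: 0.0183
```

```bash
python3 - <<'E'
from h import *
np.set_printoptions(precision=4,suppress=True)
p=snap('wrist','w7'); save(p,'w7.npz')
p2=snap('scene','s7'); cv2.imwrite('pics/s7z.png',cv2.resize(p2['image'][200:290,220:360,::-1],None,fx=5.5,fy=5.5,interpolation=2))
s,q,M=st(); print(q,s['qpos'],s['contact_force'],s['moment'],s['width'],M, shift([0.6723,0.0759,0.105]))
E
```

```text
[0.6731 0.0769 0.128 ] [ 0.0112  0.4924  1.4232 -0.0001  1.2251 -1.8361] [-0.7473 -0.2778 -1.2485] [ 0.0482 -0.0022 -0.0033] 0.018515036208190422 [[ 0.0009 -0.273   0.962 ]
 [-0.0001  0.962   0.273 ]
 [-1.     -0.0003  0.0008]] [23.0147 -0.7306 -1.0484]
```

View pics/w7.png

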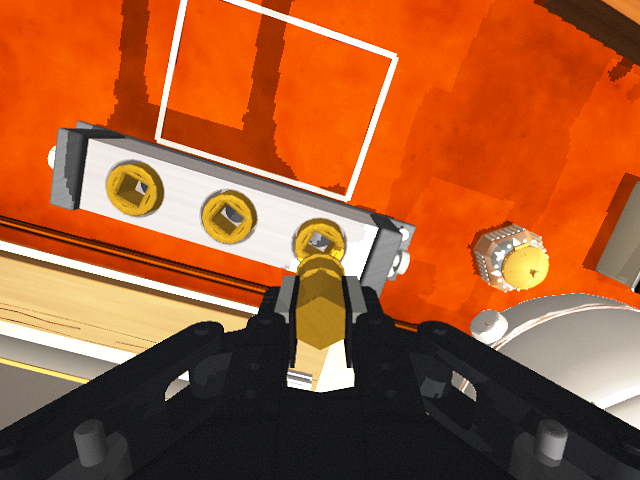

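View pics/s7z.png

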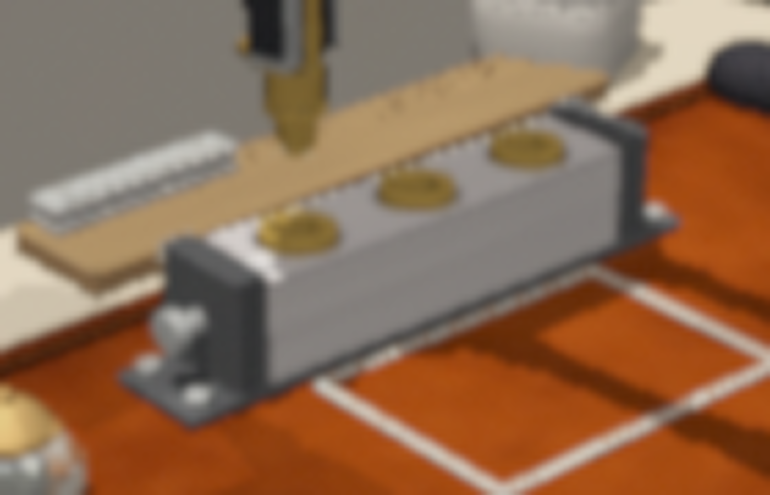

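```bash
python3 - <<'E'
from h import *
p=load('w7.npz')
o=[ortho(p,0.670,y,0.018,0.018,0.0555,0.1) for y in (0.0759,0.014,-0.047)]
for t in o: cv2.drawMarker(t,(180,180),(255,0,0),cv2.MARKER_CROSS,20,1)
cv2.imwrite('pics/o7.png',cv2.resize(np.hstack(o),(792,264)))
E
```

```text
(no output)
```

View pics/o7.png

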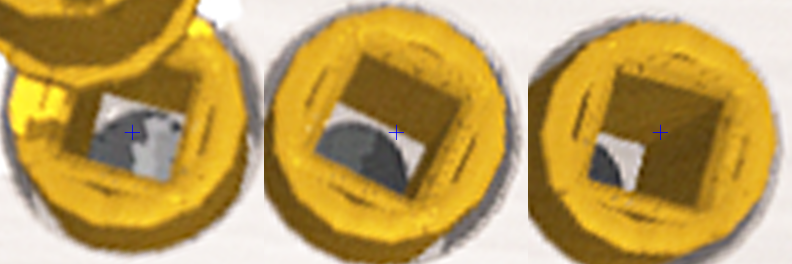

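step_arm:
  targets:
    - [[12,-0.4,-0.8],0]
    - [[22,-0.4,-0.8],0]
    - [[26,-0.4,-0.8],0]
    - [[30,-0.4,-0.8],0]
    - [[33,-0.4,-0.8],0]
    - [[36,-0.4,-0.8],0]
    - [[36,-0.4,-0.8],0]

```text
clock: 10.25
position: [0.673, 0.0758, 0.0911]
ee_rot: [0.701, -0.097, 0.7, 0.097]
contact_force: [1.0, 0.3, -1.5]
width: 0.0183
```

step_arm:
  targets:
    - [[3,0,0],0]
    - [[6,0,0],0]
    - [[9,0,0],0]
    - [[11,0,0],0]
    - [[12,0,0],0]
    - [[12,0,0],0]

```text
clock: 10.85
position: [0.6727, 0.0759, 0.0791]
ee_rot: [0.7, -0.097, 0.7, 0.097]
contact_force: [0.9, 2.0, -1.5]
width: 0.0182
```

```bash
python3 - <<'E'
from h import *
np.set_printoptions(precision=4,suppress=True)
p2=snap('scene','s8'); cv2.imwrite('pics/s8z.png',cv2.resize(p2['image'][200:290,220:360,::-1],None,fx=5.5,fy=5.5,interpolation=2))
s,q,M=st(); print(q,s['qpos'],s['contact_force'],s['moment'],s['width'],np.degrees(np.arctan2(M[1,2],M[0,2])))
E
```

```text
[0.6728 0.0759 0.0791] [ 0.0094  0.532   1.4841  0.0005  1.1255 -1.837 ] [ 0.4002  2.2389 -1.1279] [ 0.4609 -0.1835 -0.0019] 0.018622864500157855 15.783646856724946
```

View pics/s8z.png

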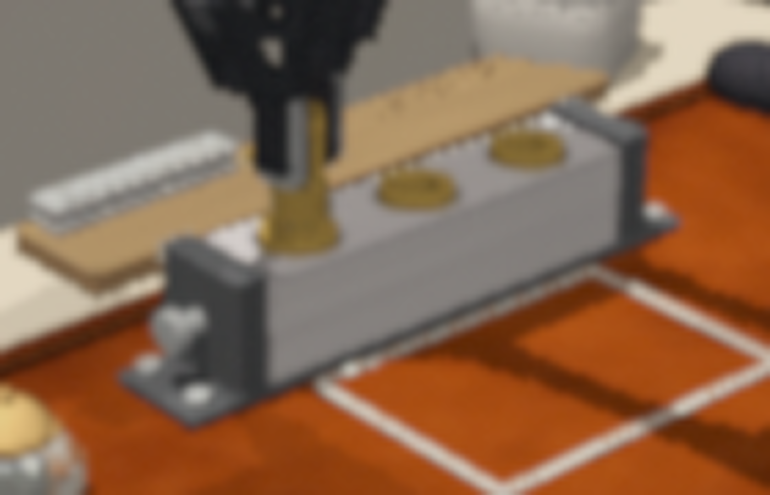

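step_arm:
  targets:
    - [[0.8,0,0],0]
    - [[1.6,0,0],0]
    - [[1.6,0,0],0]
    - [[1.6,0,0],0]

```text
clock: 11.3
position: [0.6729, 0.0758, 0.0783]
ee_rot: [0.701, -0.097, 0.7, 0.097]
contact_force: [-0.6, 2.9, 5.1]
width: 0.0186
```

step_arm:
  targets:
    - [[0,0,0],0]
    - [[0,0,0],0]
    - [[0.2,0,0],7]
    - [[0.3,0,0],14]
    - [[0.5,0,0],21]
    - [[0.6,0,0],28]
    - [[0.7,0,0],35]
    - [[0.8,0,0],40]
    - [[0.8,0,0],40]
    - [[0.8,0,0],40]
  grip_force: 115

```text
clock: 12.3
position: [0.6733, 0.0764, 0.0778]
ee_rot: [0.692, 0.149, 0.691, -0.148]
contact_force: [-0.2, 4.6, 5.9]
width: 0.0179
```

```bash
cat > chk.py <<'E'
from h import *
np.set_printoptions(precision=4,suppress=True)
s,q,M=st(); print(s['clock'],q,s['qpos'],s['contact_force'],s['moment'],s['width'],'phi',np.degrees(np.arctan2(M[1,2],M[0,2])))
E
python3 chk.py
```

```text
12.3 [0.6733 0.0764 0.0778] [ 0.0098  0.533   1.4857  0.0011  1.121  -1.1394] [-0.2167  4.6461  5.9392] [ 0.8389 -0.0418  0.166 ] 0.017852874282500836 phi -24.185104538164286
```

step_arm:
  targets:
    - [[0.1,0,0],8]
    - [[0.3,0,0],16]
    - [[0.5,0,0],24]
    - [[0.7,0,0],32]
    - [[0.8,0,0],40]
    - [[1.0,0,0],48]
    - [[1.1,0,0],56]
    - [[1.3,0,0],64]
    - [[1.3,0,0],64]

```text
clock: 13.2
position: [0.6734, 0.0762, 0.0765]
ee_rot: [0.508, 0.493, 0.507, -0.492]
contact_force: [-0.5, 3.3, 4.6]
width: 0.0178
```

```bash
python3 chk.py; python3 - <<'E'
from h import *
p2=snap('scene','s9'); cv2.imwrite('pics/s9z.png',cv2.resize(p2['image'][200:290,220:360,::-1],None,fx=5.5,fy=5.5,interpolation=2))
E
```

```text
13.2 [0.6734 0.0762 0.0765] [ 0.0098  0.5342  1.4872  0.0007  1.1182 -0.0204] [-0.5313  3.3161  4.6388] [0.7046 0.0141 0.1666] 0.017775787018676305 phi -88.29057305069341
```

View pics/s9z.png

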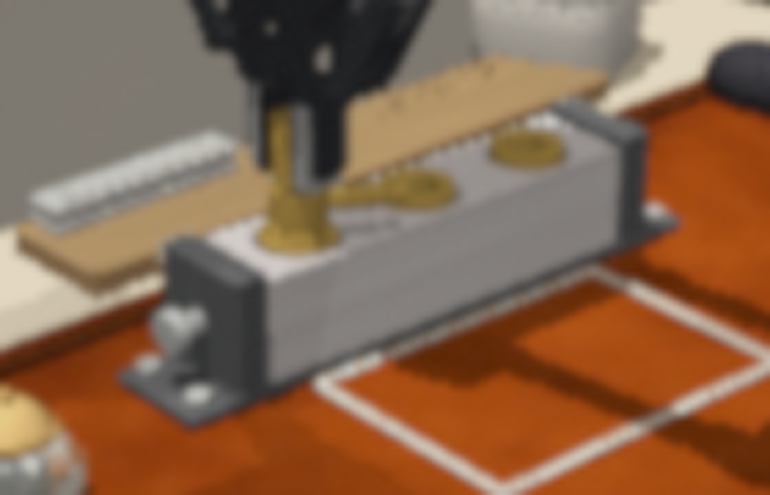

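step_arm:
  targets:
    - [[0.1,0,0],8]
    - [[0.3,0,0],16]
    - [[0.5,0,0],24]
    - [[0.7,0,0],32]
    - [[0.8,0,0],40]
    - [[1.0,0,0],48]
    - [[1.1,0,0],56]
    - [[1.3,0,0],63.5]
    - [[1.3,0,0],63.5]
    - [[1.3,0,0],63.5]
    - [[1.3,0,0],63.5]

```text
clock: 14.35
position: [0.6732, 0.0762, 0.0752]
ee_rot: [0.173, 0.686, 0.173, -0.685]
contact_force: [-0.1, 2.8, 5.7]
width: 0.0174
```

```bash
python3 chk.py; python3 - <<'E'
from h import *
p2=snap('scene','s10'); cv2.imwrite('pics/s10z.png',cv2.resize(p2['image'][200:290,220:360,::-1],None,fx=5.5,fy=5.5,interpolation=2))
p=snap('wrist','w10'); save(p,'w10.npz')
E
```

```text
14.35 [0.6732 0.0762 0.0752] [0.0098 0.5354 1.4888 0.0007 1.1158 1.0857] [-0.1172  2.783   5.6841] [0.7611 0.0559 0.269 ] 0.017377883076205195 phi -151.66232356531242
```

View pics/s10z.png

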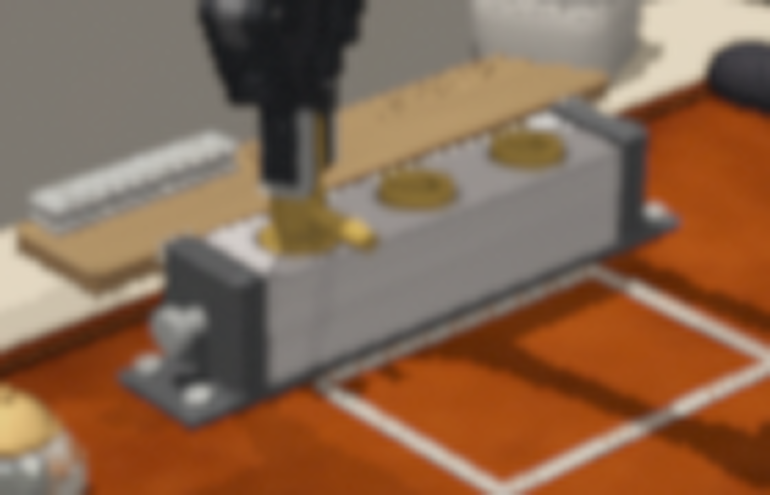

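View pics/w10.png

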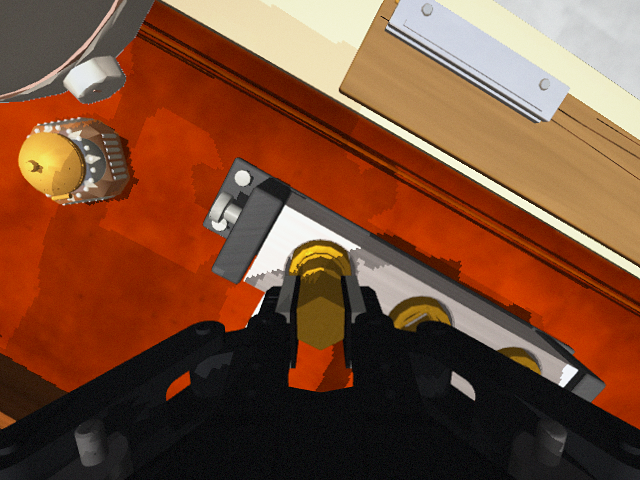

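step_arm:
  targets:
    - [[0,0,0],0]
    - [[0,0,0],0]
    - [[0,0,0],0]
    - [[0,0,0],0]
  grip: 0.5

```text
clock: 14.85
position: [0.6725, 0.0751, 0.0738]
ee_rot: [-0.173, -0.685, -0.173, 0.686]
contact_force: [0.9, 0.2, 0.2]
width: 0.0428
```

step_arm:
  targets:
    - [[-20,0,0],0]
    - [[-60,0,0],0]
    - [[-100,0,0],0]
    - [[-120,0,0],-8]
    - [[-120,10,0],-16]
    - [[-120,20,0],-24]
    - [[-120,20,0],-32]
    - [[-120,20,0],-40]
    - [[-120,20,0],-48]
    - [[-120,20,0],-56]
    - [[-120,20,0],-60]

```text
clock: 15.95
position: [0.6821, 0.0576, 0.194]
ee_rot: [-0.493, -0.506, -0.493, 0.507]
contact_force: [0.3, 0.3, 0.3]
width: 0.0426
```

```bash
python3 chk.py; python3 - <<'E'
from h import *
p=snap('wrist','w11'); save(p,'w11.npz')
E
```

```text
15.95 [0.6821 0.0576 0.194 ] [-0.017   0.4613  1.308  -0.0006  1.3729  0.0092] [0.3455 0.2542 0.3082] [ 0.0059 -0.0093  0.0174] 0.04263573991622041 phi -91.49320849776214
```

View pics/w11.png

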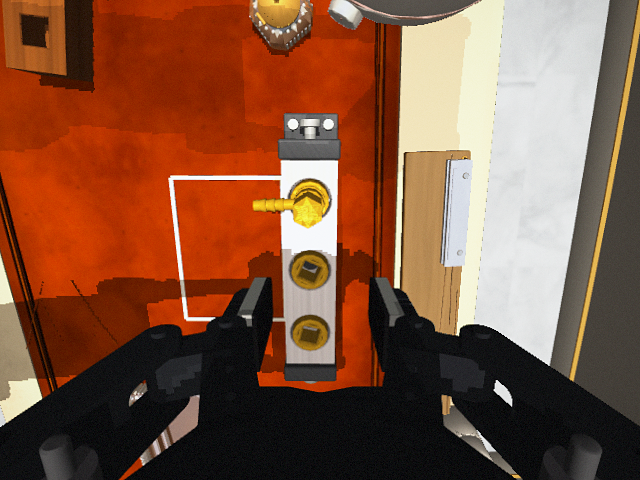

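```bash
python3 - <<'E'
from h import *
p=load('w11.npz')
o=ortho(p,0.645,0.076,0.05,0.03,0.064,0.1); 
b=ortho(p,0.66,0.02,0.04,0.11,0.051,0.3)
cv2.imwrite('pics/o11.png',cv2.resize(o,(600,1000))[:, :][0:1000:1][300:1000] if 0 else cv2.resize(o,(360,600)))
cv2.imwrite('pics/o11b.png',b)
# bar edges
for f in ('w2','w11','w1'):
    try: pp=load(f+'.npz')
    except Exception: continue
    b=ortho(pp,0.66,0.02,0.04,0.09,0.051,0.25)
    g=cv2.cvtColor(b,cv2.COLOR_BGR2GRAY)
    ls=cv2.HoughLinesP(cv2.Canny(g,80,200),1,np.pi/1800,60,minLineLength=200,maxLineGap=25)
    for l in (ls if ls is not None else []):
        x0,y0,x1,y1=l.ravel(); a=np.degrees(np.arctan2(y1-y0,x1-x0))
        if abs(a)<10: print(f,l.ravel(),round(a,2))
E
```

```text
w2 [  1 197 213 203] 1.62
w2 [128 257 468 267] 1.68
w2 [ 68 229 687 247] 1.67
w2 [300 206 664 215] 1.42
w2 [119  15 434  25] 1.82
w2 [401 265 624 271] 1.54
w11 [424  23 631  29] 1.66
w11 [  8  10 278  18] 1.7
```

View pics/o11.png

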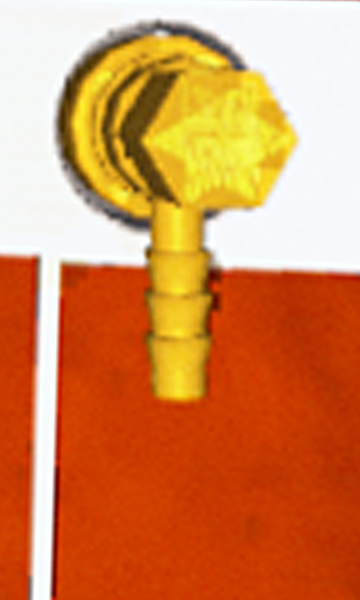

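View pics/o11b.png

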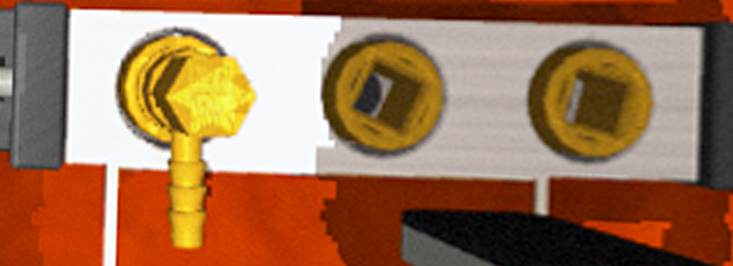

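```bash
python3 - <<'E'
from h import *
print(shift([0.6728,0.0760,0.0755]))
E
```

```text
[118.46016379  -9.66973645 -18.17409206]
```

step_arm:
  targets:
    - [[0,-9.7,-18.2],-2]
    - [[40,-9.7,-18.2],-2]
    - [[80,-9.7,-18.2],-2]
    - [[105,-9.7,-18.2],-2]
    - [[118,-9.7,-18.2],-2]
    - [[118,-9.7,-18.2],-2]
    - [[118,-9.7,-18.2],-2]

```text
clock: 16.7
position: [0.6738, 0.0769, 0.0774]
ee_rot: [0.502, 0.499, 0.501, -0.498]
contact_force: [0.1, 0.9, 0.3]
width: 0.0428
```

step_arm:
  targets:
    - [[0,0,0],0]
    - [[0,0,0],0]
    - [[0,0,0],0]
    - [[0,0,0],0]
    - [[0,0,0],0]
  grip: 1

```text
clock: 17.2
position: [0.6737, 0.0766, 0.0786]
ee_rot: [0.502, 0.499, 0.501, -0.498]
contact_force: [-2.7, 0.8, 7.2]
width: 0.0171
```

```bash
python3 chk.py
```

```text
17.2 [0.6737 0.0766 0.0786] [0.0106 0.5325 1.4845 0.0001 1.122  0.0055] [-2.7376  0.7524  7.1557] [0.0623 0.3344 0.0386] 0.01710755880017208 phi -89.71469592645363
```

step_arm:
  targets:
    - [[0,0,0],2]
    - [[0,0,0],4]
    - [[0,0,0],5.5]
    - [[0,0,0],5.5]
    - [[0,0,0],5.5]

```text
clock: 17.7
position: [0.6737, 0.0765, 0.0786]
ee_rot: [0.478, 0.523, 0.476, -0.521]
contact_force: [-1.6, -0.8, 6.6]
width: 0.0174
```

```bash
python3 chk.py
```

```text
17.7 [0.6737 0.0765 0.0786] [ 0.0107  0.5325  1.4845 -0.0003  1.1219  0.1007] [-1.6079 -0.8065  6.5677] [0.0283 0.3875 0.336 ] 0.017399569718051382 phi -95.14563346917862
```

step_arm:
  targets:
    - [[0,0,0],0]
    - [[0,0,0],0]
    - [[0,0,0],0]
    - [[0,0,0],0]
  grip: 0.5

```text
clock: 18.1
position: [0.6731, 0.0764, 0.0762]
ee_rot: [-0.477, -0.522, -0.477, 0.522]
contact_force: [-0.3, 0.1, 0.5]
width: 0.043
```

step_arm:
  targets:
    - [[-20,0,0],0]
    - [[-60,0,0],0]
    - [[-100,10,10],0]
    - [[-120,20,20],0]
    - [[-120,20,20],0]
    - [[-120,20,20],0]

```text
clock: 18.7
position: [0.6907, 0.0548, 0.1957]
ee_rot: [-0.476, -0.522, -0.477, 0.522]
contact_force: [-0.3, -1.0, -0.4]
width: 0.0425
```

```bash
python3 - <<'E'
from h import *
p=snap('wrist','w12'); save(p,'w12.npz')
o=ortho(p,0.645,0.076,0.05,0.03,0.064,0.1)
cv2.imwrite('pics/o12.png',cv2.resize(o,(360,600)))
E
```

```text
(no output)
```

View pics/o12.png

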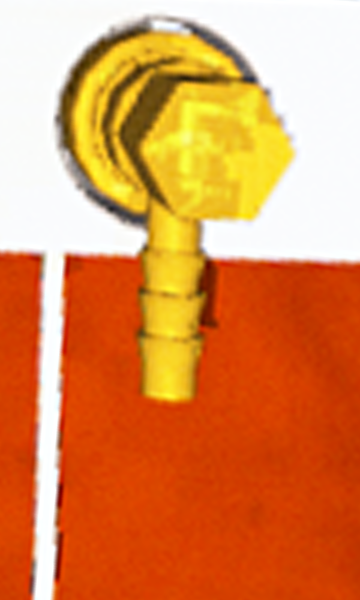

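```bash
python3 - <<'E'
from h import *
s,q,M=st(); print(q,shift([0.52,0.17,0.19]),shift([0.4692,0.2856,0.125]),np.degrees(np.arctan2(M[1,2],M[0,2])))
E
```

```text
[0.68990951 0.05504188 0.19461483] [   5.21732533 -179.6501103   -99.01779609] [  70.43351205 -240.54652665 -209.50524092] -95.22142031741977
```

step_arm:
  targets:
    - [[0,-45,-25],-8]
    - [[0,-90,-50],-16]
    - [[0,-135,-75],-24]
    - [[0,-180,-99],-32]
    - [[0,-195,-127],-40]
    - [[0,-210,-155],-48]
    - [[0,-225,-182],-56]
    - [[0,-240.5,-209.5],-64]
    - [[0,-240.5,-209.5],-72]
    - [[0,-240.5,-209.5],-80]
    - [[20,-240.5,-209.5],-88]
    - [[50,-240.5,-209.5],-95]
    - [[70,-240.5,-209.5],-95]
    - [[70,-240.5,-209.5],-95]
    - [[70,-240.5,-209.5],-95]
    - [[70,-240.5,-209.5],-95]
    - [[70,-240.5,-209.5],-95]

```text
clock: 20.45
position: [0.4713, 0.2856, 0.1273]
ee_rot: [0.708, 0.002, 0.706, -0.001]
contact_force: [0.9, -0.4, 0.2]
width: 0.0428
```

```bash
python3 chk.py; python3 - <<'E'
from h import *
p=snap('wrist','w13'); save(p,'w13.npz')
o=ortho(p,0.48,0.28,0.05,0.04,0.084,0.15); cv2.imwrite('pics/o13.png',o)
E
```

```text
20.45 [0.4713 0.2856 0.1273] [ 0.4186  0.3179  1.7187 -0.0001  1.1029 -1.1485] [ 0.875  -0.3998  0.237 ] [ 0.0161 -0.0559 -0.0358] 0.0427550140817901 phi -0.21086108634602366
```

View pics/w13.png

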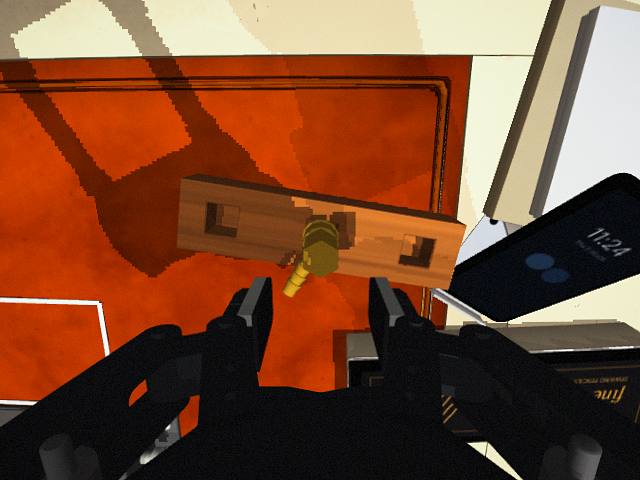

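View pics/o13.png

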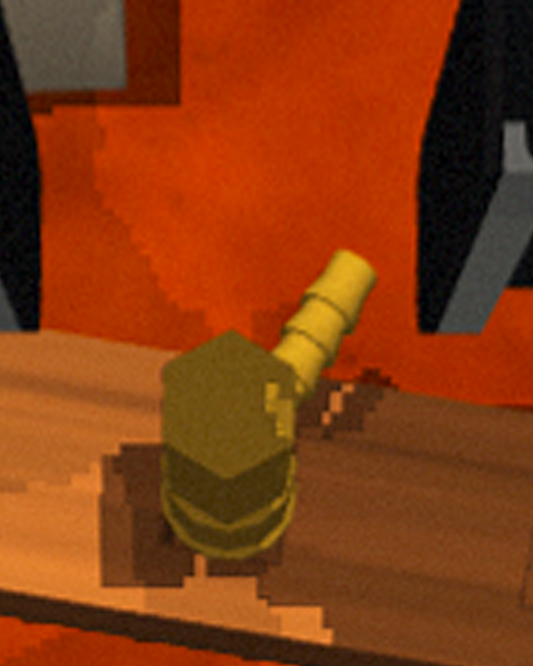

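step_arm:
  targets:
    - [[35,0,-1.7],0]
    - [[69,0,-1.7],0]
    - [[69,0,-1.7],0]
    - [[69,0,-1.7],0]
    - [[69,0,-1.7],0]

```text
clock: 21.0
position: [0.4705, 0.2859, 0.0591]
ee_rot: [0.708, 0.002, 0.706, -0.001]
contact_force: [0.3, 0.4, -0.1]
width: 0.0424
```

step_arm:
  targets:
    - [[0,0,0],0]
    - [[0,0,0],0]
    - [[0,0,0],0]
    - [[0,0,0],0]
    - [[0,0,0],0]
    - [[0,0,0],0]
  grip: 1

```text
clock: 21.6
position: [0.4701, 0.2857, 0.0592]
ee_rot: [0.708, 0.002, 0.706, -0.001]
contact_force: [0.1, 0.0, 6.8]
width: 0.0175
```

```bash
python3 chk.py
```

```text
21.6 [0.4701 0.2857 0.0592] [ 0.4197  0.3889  1.8083 -0.0002  0.941  -1.1474] [0.0782 0.0466 6.7951] [-0.0447  0.0814 -0.0543] 0.01747681486649855 phi -0.20573906410030177
```

step_arm:
  targets:
    - [[-45,0,0],0]
    - [[-85,0,0],0]
    - [[-85,0,0],0]
    - [[-85,0,0],0]
    - [[-85,0,0],0]

```text
clock: 22.1
position: [0.468, 0.2848, 0.1415]
ee_rot: [0.706, 0.001, 0.708, -0.002]
contact_force: [-1.1, 0.3, -1.0]
width: 0.0175
```

```bash
python3 chk.py; python3 - <<'E'
from h import *
p=snap('wrist','w14'); save(p,'w14.npz')
s,q,M=st()
o=ortho(p,q[0],q[1],0.03,0.04,q[2]+.0263,0.1); cv2.imwrite('pics/o14.png',o)
print(shift([0.6706,0.0146,0.125]))
E
```

```text
22.1 [0.468  0.2848 0.1415] [ 0.4197  0.3024  1.7026 -0.0001  1.1386 -1.1473] [-1.0647  0.3039 -0.9847] [ 0.0526 -0.0202 -0.0163] 0.017528339692557685 phi -0.21185341788321085
[  15.78222025 -269.34596406  203.83626027]
```

View pics/o14.png

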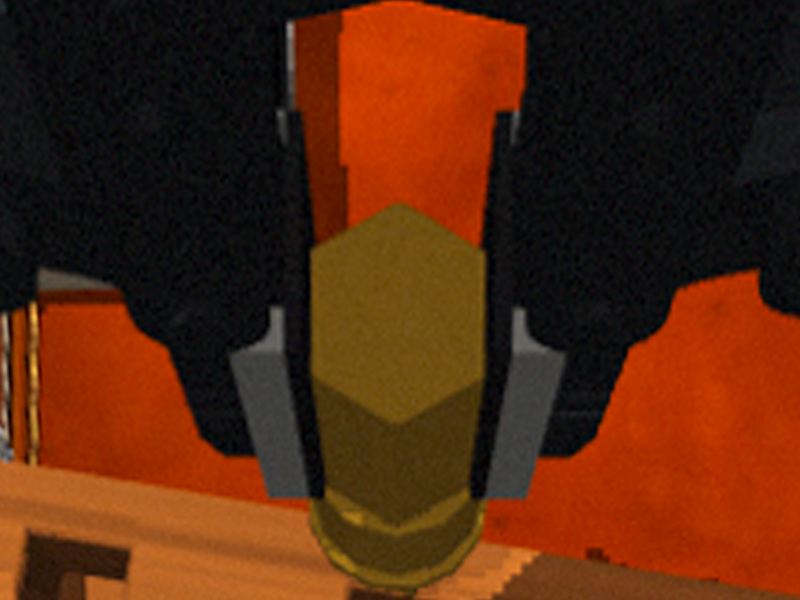

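```bash
python3 - <<'E'
from h import *
t=[]
for f in('w11','w12','w2'):
    p=load(f+'.npz'); o=ortho(p,0.6706,0.0146,0.013,0.013,0.0555,0.1); cv2.drawMarker(o,(130,130),(255,0,0),0,12,1)
    t.append(o)
cv2.imwrite('pics/o15.png',cv2.resize(np.hstack(t),(795,265),interpolation=2))
E
```

```text
(no output)
```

View pics/o15.png

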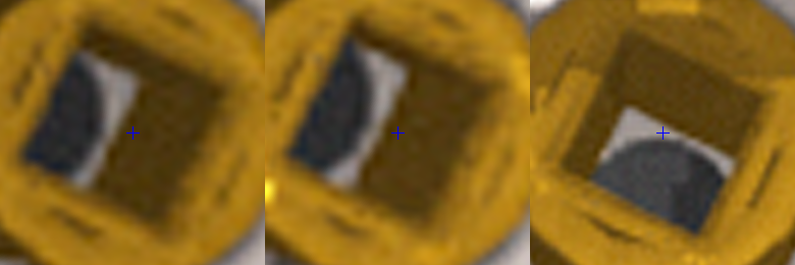

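step_arm:
  targets:
    - [[-25,-30,10],0]
    - [[-25,-65,35],-3]
    - [[-25,-100,65],-5.7]
    - [[-25,-135,95],-5.7]
    - [[-25,-170,125],-5.7]
    - [[-25,-205,155],-5.7]
    - [[-25,-240,185],-5.7]
    - [[-15,-269,204.4],-5.7]
    - [[15,-269,204.4],-5.7]
    - [[15,-269,204.4],-5.7]
    - [[15,-269,204.4],-5.7]
    - [[15,-269,204.4],-5.7]
    - [[15,-269,204.4],-5.7]

```text
clock: 23.45
position: [0.6728, 0.0163, 0.1287]
ee_rot: [0.707, -0.034, 0.705, 0.034]
contact_force: [0.5, 0.8, -1.0]
width: 0.0175
```

```bash
python3 chk.py; python3 - <<'E'
from h import *
print(shift([0.6711,0.0150,0.125]))
p2=snap('scene','s16'); cv2.imwrite('pics/s16z.png',cv2.resize(p2['image'][200:290,220:360,::-1],None,fx=5.5,fy=5.5,interpolation=2))
E
```

```text
23.45 [0.6728 0.0163 0.1287] [-0.079   0.4849  1.4347 -0.      1.2198 -1.7468] [ 0.5016  0.7685 -0.9624] [-0.0087  0.073  -0.0092] 0.017502857601718148 phi 5.557937035800088
[ 3.74052369 -1.1492763  -1.84369617]
```

View pics/s16z.png

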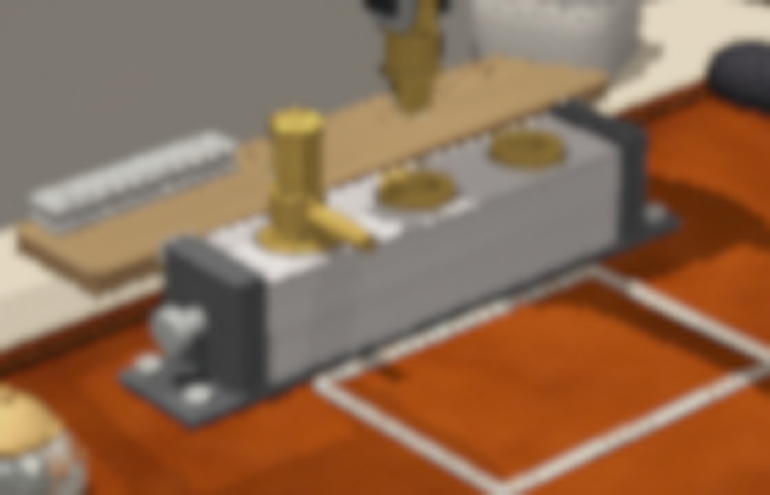

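step_arm:
  targets:
    - [[10,-0.9,-1.6],0]
    - [[18,-0.9,-1.6],0]
    - [[20,-0.9,-1.6],0]
    - [[20,-0.9,-1.6],0]
    - [[20,-0.9,-1.6],0]

```text
clock: 24.0
position: [0.6709, 0.0144, 0.1071]
ee_rot: [0.706, -0.034, 0.706, 0.034]
contact_force: [0.3, 0.2, -0.6]
width: 0.0179
```

```bash
python3 - <<'E'
from h import *
print(shift([0.6711,0.0150,0.092]))
E
```

```text
[15.14756176  0.59636422  0.21793041]
```

step_arm:
  targets:
    - [[4,0.5,0.2],0]
    - [[8,0.5,0.2],0]
    - [[12,0.5,0.2],0]
    - [[15,0.5,0.2],0]
    - [[15,0.5,0.2],0]

```text
clock: 24.5
position: [0.6712, 0.0148, 0.0917]
ee_rot: [0.706, -0.034, 0.706, 0.034]
contact_force: [-0.4, -0.1, -1.1]
width: 0.0174
```

step_arm:
  targets:
    - [[3,0,0],0]
    - [[6,0,0],0]
    - [[9,0,0],0]
    - [[11,0,0],0]
    - [[12,0,0],0]
    - [[12,0,0],0]

```text
clock: 25.1
position: [0.6711, 0.0149, 0.0801]
ee_rot: [0.706, -0.034, 0.706, 0.034]
contact_force: [1.1, -0.7, -1.6]
width: 0.0174
```

step_arm:
  targets:
    - [[0.8,0,0],0]
    - [[1.6,0,0],0]
    - [[1.6,0,0],0]
    - [[1.6,0,0],0]

```text
clock: 25.5
position: [0.6712, 0.0149, 0.0797]
ee_rot: [0.707, -0.034, 0.706, 0.034]
contact_force: [-0.5, -0.7, 5.6]
width: 0.0179
```

step_arm:
  targets:
    - [[0.2,0,0],8]
    - [[0.3,0,0],16]
    - [[0.5,0,0],24]
    - [[0.7,0,0],32]
    - [[0.8,0,0],40]
    - [[1,0,0],48]
    - [[1.2,0,0],56]
    - [[1.3,0,0],64]
    - [[1.5,0,0],72]
    - [[1.7,0,0],80]
    - [[1.7,0,0],80]
    - [[1.7,0,0],80]

```text
clock: 26.7
position: [0.6715, 0.0142, 0.0782]
ee_rot: [0.564, 0.428, 0.562, -0.428]
contact_force: [-1.5, -1.5, 6.5]
width: 0.0177
```

```bash
python3 chk.py
```

```text
26.7 [0.6715 0.0142 0.0782] [-0.0815  0.525   1.5    -0.0016  1.1148 -0.352 ] [-1.5251 -1.5451  6.5214] [-0.3206  0.1328  0.1781] 0.017678839628197753 phi -74.4640333768617
```

step_arm:
  targets:
    - [[0.2,0,0],8]
    - [[0.3,0,0],16]
    - [[0.5,0,0],24]
    - [[0.7,0,0],32]
    - [[0.8,0,0],40]
    - [[1,0,0],48]
    - [[1.2,0,0],56]
    - [[1.3,0,0],64]
    - [[1.5,0,0],72]
    - [[1.7,0,0],80.5]
    - [[1.7,0,0],80.5]
    - [[1.7,0,0],80.5]

```text
clock: 27.9
position: [0.6711, 0.0144, 0.0765]
ee_rot: [0.154, 0.69, 0.153, -0.69]
contact_force: [-2.2, -2.2, 6.6]
width: 0.0175
```

```bash
python3 chk.py
```

```text
27.9 [0.6711 0.0144 0.0765] [-0.0814  0.5263  1.5022 -0.0015  1.1122  1.0528] [-2.2144 -2.164   6.648 ] [-0.2715  0.3023  0.2408] 0.017466828824162266 phi -154.9474602976187
```

step_arm:
  targets:
    - [[0,0,0],0]
    - [[0,0,0],0]
    - [[0,0,0],0]
    - [[0,0,0],0]
  grip: 0.5

```text
clock: 28.3
position: [0.6708, 0.0151, 0.0748]
ee_rot: [-0.153, -0.69, -0.153, 0.691]
contact_force: [0.2, -0.7, -0.1]
width: 0.0425
```

step_arm:
  targets:
    - [[-20,0,0],0]
    - [[-60,0,0],0]
    - [[-100,0,0],0]
    - [[-120,0,0],-8]
    - [[-120,10,0],-16]
    - [[-120,20,0],-24]
    - [[-120,20,0],-32]
    - [[-120,20,0],-40]
    - [[-120,20,0],-48]
    - [[-120,20,0],-56]
    - [[-120,20,0],-60]
    - [[-120,20,0],-60]

```text
clock: 29.5
position: [0.6794, -0.0031, 0.195]
ee_rot: [-0.477, -0.521, -0.478, 0.522]
contact_force: [-0.2, -0.7, -0.3]
width: 0.043
```

```bash
python3 chk.py; python3 - <<'E'
from h import *
p=snap('wrist','w17'); save(p,'w17.npz')
o=[ortho(p,0.645,y,0.05,0.03,0.064,0.1) for y in (0.0767,0.015)]
cv2.imwrite('pics/o17.png',cv2.resize(np.hstack(o),(720,600)))
E
```

```text
29.5 [ 0.6794 -0.0031  0.195 ] [-0.1069  0.4529  1.3196  0.      1.3696 -0.0192] [-0.2355 -0.6651 -0.296 ] [-0.0043  0.0006  0.0112] 0.04303777697578862 phi -95.02281960348249
```

View pics/w17.png

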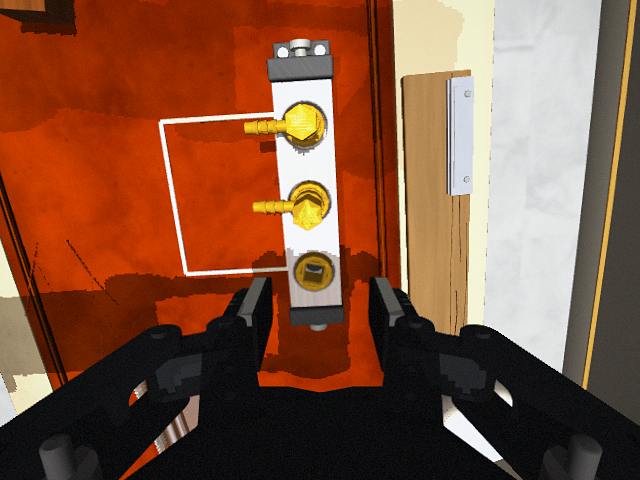

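View pics/o17.png

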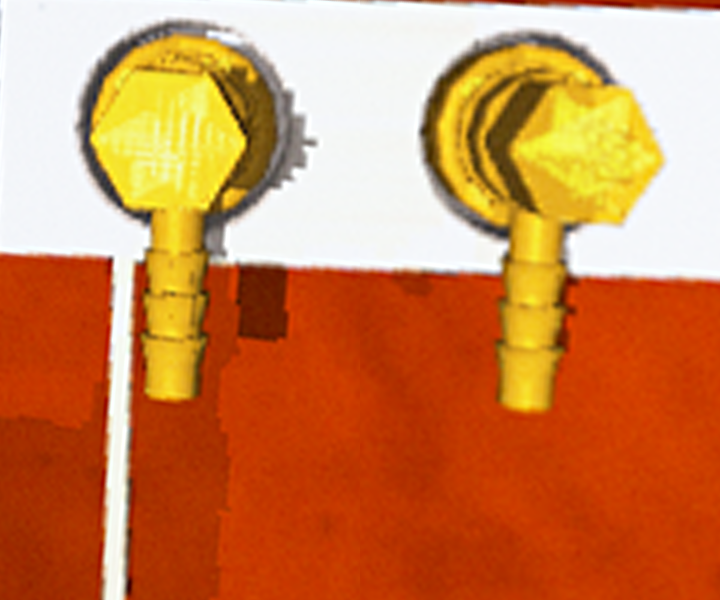

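```bash
python3 - <<'E'
from h import *
print(shift([0.5,-0.23,0.18]))
E
```

```text
[  15.08318669 -158.53125146  241.94901771]
```

step_arm:
  targets:
    - [[0,-40,60],-8]
    - [[0,-80,120],-16]
    - [[0,-120,180],-24]
    - [[0,-158,242],-32]
    - [[0,-158,242],-40]
    - [[0,-158,242],-48]
    - [[0,-158,242],-56]
    - [[0,-158,242],-64]
    - [[0,-158,242],-72]
    - [[0,-158,242],-80]
    - [[0,-158,242],-88]
    - [[15,-158,242],-96]
    - [[15,-158,242],-100]
    - [[15,-158,242],-100]
    - [[15,-158,242],-100]
    - [[15,-158,242],-100]

```text
clock: 31.15
position: [0.5011, -0.2306, 0.1806]
ee_rot: [0.707, -0.03, 0.706, 0.03]
contact_force: [-0.1, -0.3, 0.2]
width: 0.0427
```

```bash
python3 chk.py; python3 - <<'E'
from h import *
p=snap('wrist','w18'); save(p,'w18.npz')
for d in manip.search_frame(p,'tray_mid'): print(d['xyz'],d['confidence'])
o=ortho(p,0.54,-0.11,0.1,0.2,0.019,0.5); cv2.imwrite('pics/o18.png',o)
E
```

```text
31.15 [ 0.5011 -0.2306  0.1806] [-0.5573  0.274   1.6381 -0.0001  1.2287 -2.2136] [-0.1172 -0.302   0.2141] [ 0.0148 -0.0139 -0.0008] 0.0427157947943439 phi 4.900379917601087
[0.4997, -0.2091, 0.0105] 0.6
```

View pics/w18.png

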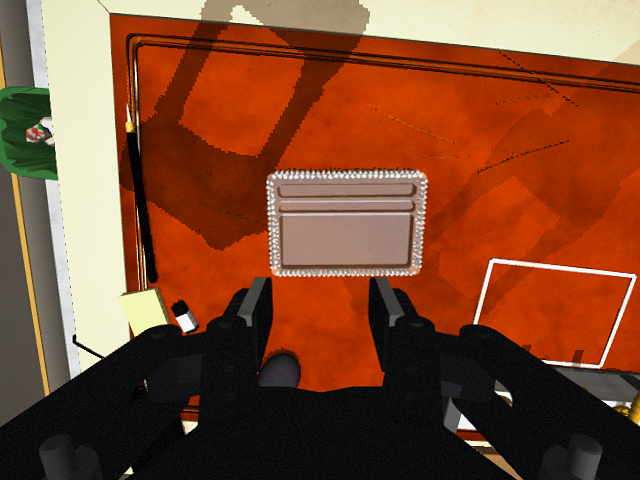

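View pics/o18.png

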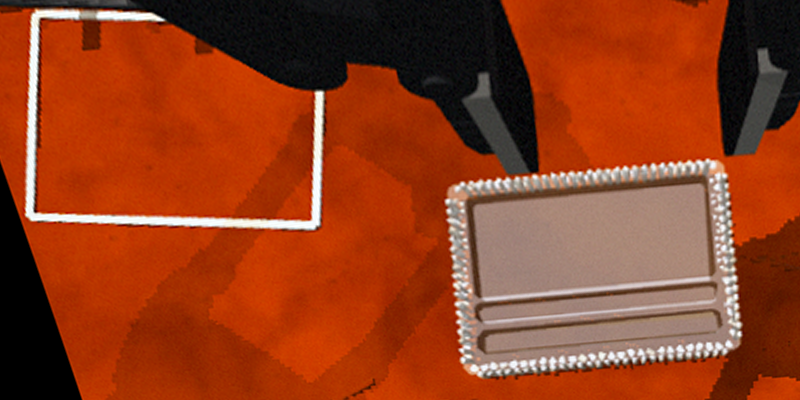

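```bash
python3 - <<'E'
from h import *
print(shift([0.5192,-0.273,0.06]))
E
```

```text
[120.63293438 -43.7673154   14.271363  ]
```

step_arm:
  targets:
    - [[40,-43.8,14.3],-1.3]
    - [[80,-43.8,14.3],-1.3]
    - [[115,-43.8,14.3],-1.3]
    - [[121,-43.8,14.3],-1.3]
    - [[121,-43.8,14.3],-1.3]
    - [[121,-43.8,14.3],-1.3]
  grip_force: 40

```text
clock: 31.85
position: [0.5203, -0.2735, 0.0612]
ee_rot: [0.707, -0.04, 0.705, 0.038]
contact_force: [-0.6, -0.3, 0.0]
width: 0.0429
```

```bash
python3 chk.py; python3 - <<'E'
from h import *
p=snap('wrist','w19'); save(p,'w19.npz')
print(shift([0.5192,-0.273,0.010]))
E
```

```text
31.85 [ 0.5203 -0.2735  0.0612] [-0.6023  0.4334  1.7215 -0.      0.9831 -2.2829] [-0.5942 -0.3276  0.0044] [-0.0158  0.0152 -0.0403] 0.042935059882359836 phi 6.291186925217715
[51.60956633  0.93516891 -1.45804804]
```

View pics/w19.png

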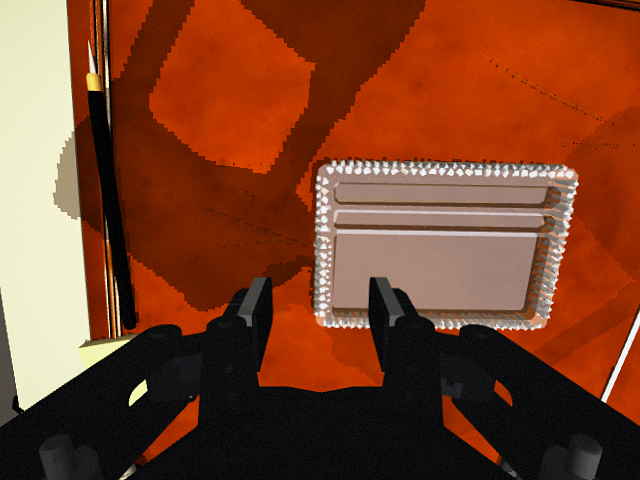

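step_arm:
  targets:
    - [[20,2.5,-1],0]
    - [[40,2.5,-1],0]
    - [[47,2.5,-1],0]
    - [[50,2.5,-1],0]
    - [[50,2.5,-1],0]
    - [[50,2.5,-1],0]

```text
clock: 32.5
position: [0.5186, -0.271, 0.0105]
ee_rot: [0.707, -0.039, 0.705, 0.038]
contact_force: [0.3, 1.1, 0.3]
width: 0.0427
```

```bash
python3 chk.py; python3 - <<'E'
from h import *
p=snap('wrist','w20'); save(p,'w20.npz')
E
```

```text
32.5 [ 0.5186 -0.271   0.0105] [-0.6004  0.4906  1.7794 -0.0001  0.8692 -2.281 ] [0.2538 1.1122 0.2928] [ 0.0223  0.0062 -0.0245] 0.042722553981999464 phi 6.291469700636153
```

View pics/w20.png

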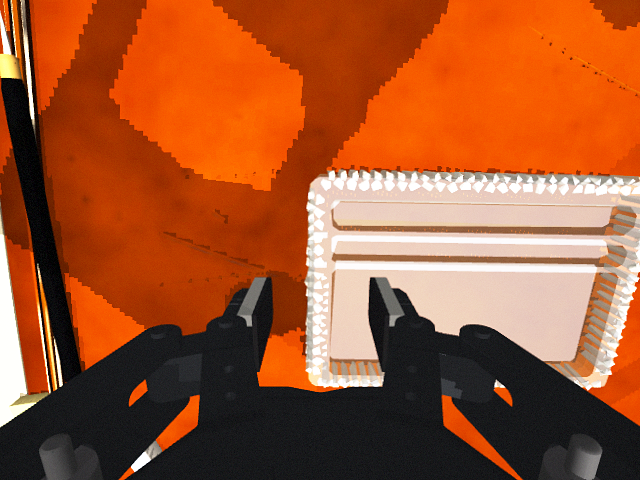

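Fingers straddle the tray's end wall (wall at columns 307–332, pads at 270/370). Closing.

step_arm:
  targets:
    - [[0,0,0],0]
    - [[0,0,0],0]
    - [[0,0,0],0]
    - [[0,0,0],0]
    - [[0,0,0],0]
    - [[0,0,0],0]
    - [[0,0,0],0]
  grip: 1

```text
clock: 33.25
position: [0.5182, -0.2708, 0.0098]
ee_rot: [0.706, -0.039, 0.706, 0.038]
contact_force: [-0.1, 0.7, 5.8]
width: 0.0074
```

```bash
python3 chk.py; python3 - <<'E'
from h import *
p=snap('wrist','w21'); save(p,'w21.npz')
o=ortho(p,0.51,-0.22,0.07,0.1,0.019,0.25); cv2.imwrite('pics/o21.png',o)
E
```

```text
33.25 [ 0.5182 -0.2708  0.0098] [-0.6005  0.4914  1.7801  0.0001  0.8688 -2.2809] [-0.0507  0.6837  5.8313] [ 0.083  -0.0493 -0.1541] 0.007422755323420467 phi 6.277461712537986
```

View pics/o21.png

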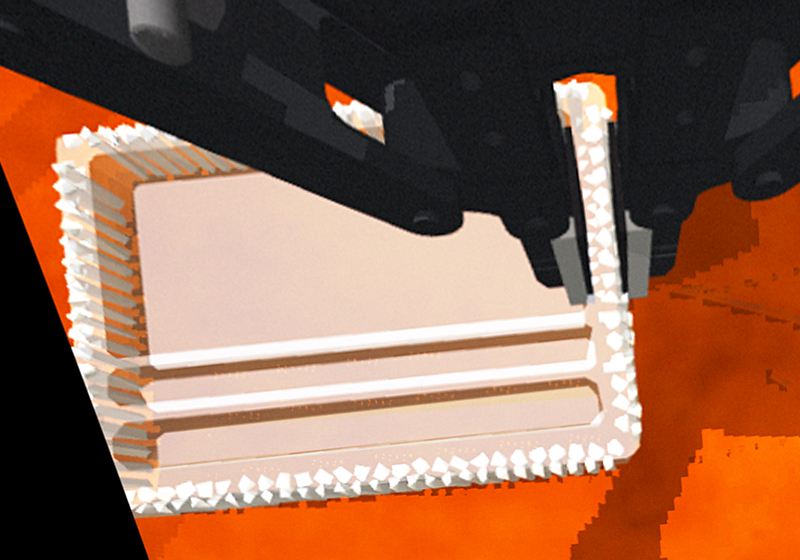

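```bash
python3 - <<'E'
from h import *
for f in ('w2','w18','w17'):
    o=ortho(load(f+'.npz'),0.59,0.02,0.065,0.1,0.0,0.25); cv2.imwrite(f'pics/q{f}.png',o)
    hsv=cv2.cvtColor(o,cv2.COLOR_BGR2HSV); m=((hsv[...,1]<70)&(hsv[...,2]>170)).astype(np.uint8)
print(shift([0.5934,-0.0488,0.009]))
E
```

```text
[  0.74194355 212.3958197   98.99339113]
```

View pics/qw2.png

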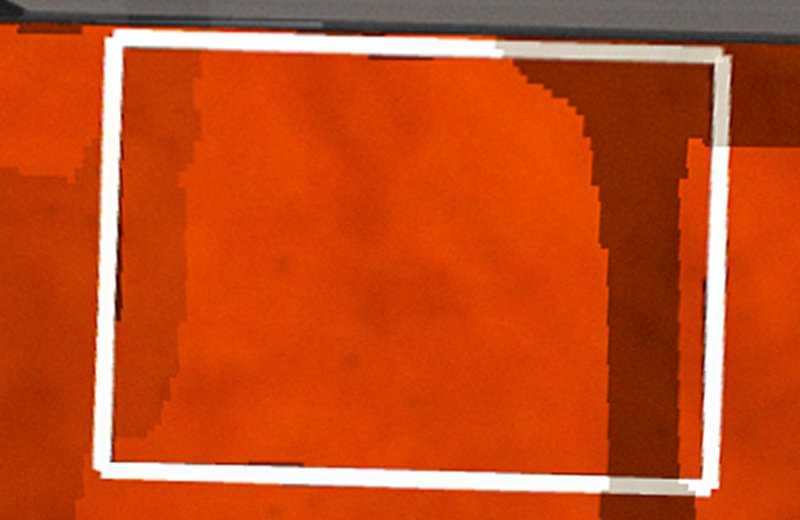

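View pics/qw18.png

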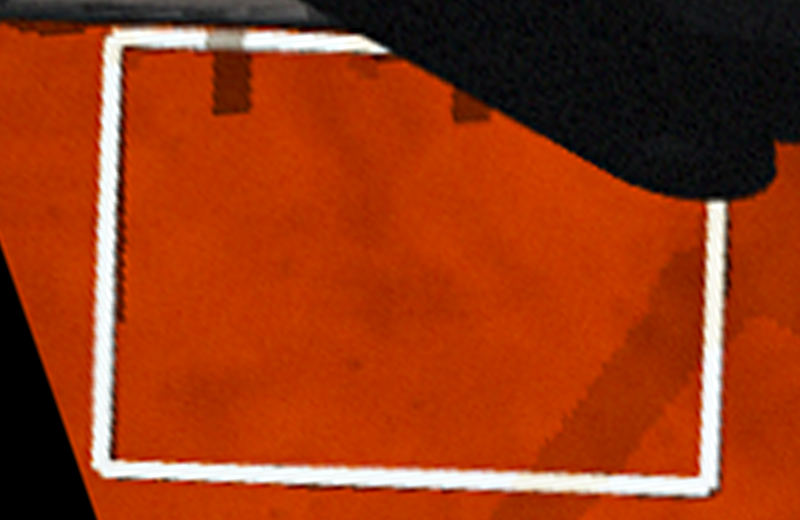

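step_arm:
  targets:
    - [[0.5,6,3],0]
    - [[0.8,18,8],0.5]
    - [[0.8,32,15],1]
    - [[0.8,46,22],1.5]
    - [[0.8,60,28],2]
    - [[0.8,74,34],2.5]
    - [[0.8,88,41],3]
    - [[0.8,102,48],3.5]
    - [[0.8,116,54],4]
    - [[0.8,130,61],4.5]
    - [[0.8,144,67],5]
    - [[0.8,158,74],5.5]
    - [[0.8,172,80],6]
    - [[0.8,184,86],6.5]
    - [[0.8,194,91],7]
    - [[0.8,202,95],7.5]
    - [[0.8,208,97],7.9]
    - [[0.8,212,99],7.9]
    - [[0.8,212,99],7.9]
    - [[0.8,212,99],7.9]

```text
clock: 35.3
position: [0.5935, -0.051, 0.0098]
ee_rot: [0.708, 0.007, 0.707, -0.01]
contact_force: [-1.2, -5.2, 10.5]
width: 0.0073
```

```bash
python3 chk.py; python3 - <<'E'
from h import *
p=snap('wrist','w22'); save(p,'w22.npz')
o=ortho(p,0.59,0.01,0.07,0.1,0.0,0.25); cv2.imwrite('pics/o22.png',o)
p=snap('top','t22'); o=ortho(p,0.59,0.01,0.07,0.1,0.0,0.25); cv2.imwrite('pics/ot22.png',o)
E
```

```text
35.3 [ 0.5935 -0.051   0.0098] [-0.2002  0.5037  1.7549 -0.005   0.8808 -1.7426] [-1.1631 -5.1716 10.4651] [-0.9028  0.3341  0.1896] 0.007316550538069221 phi -1.441596709714907
```

View pics/o22.png

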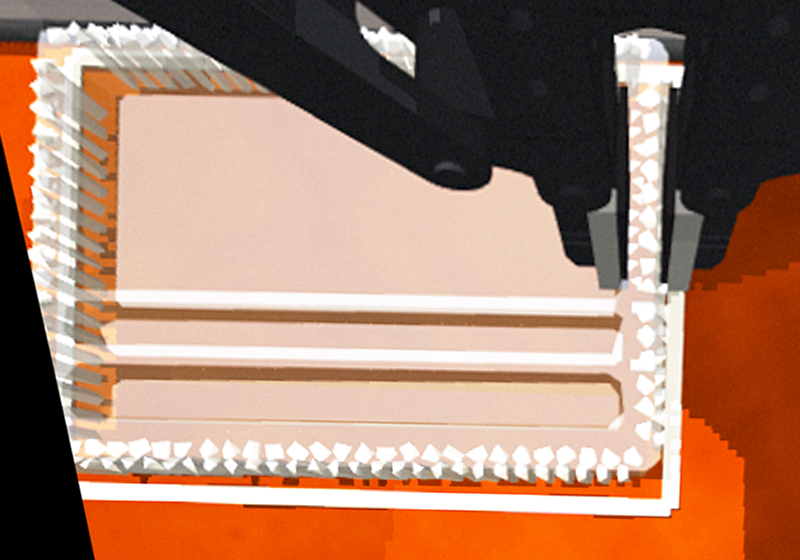

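View pics/ot22.png

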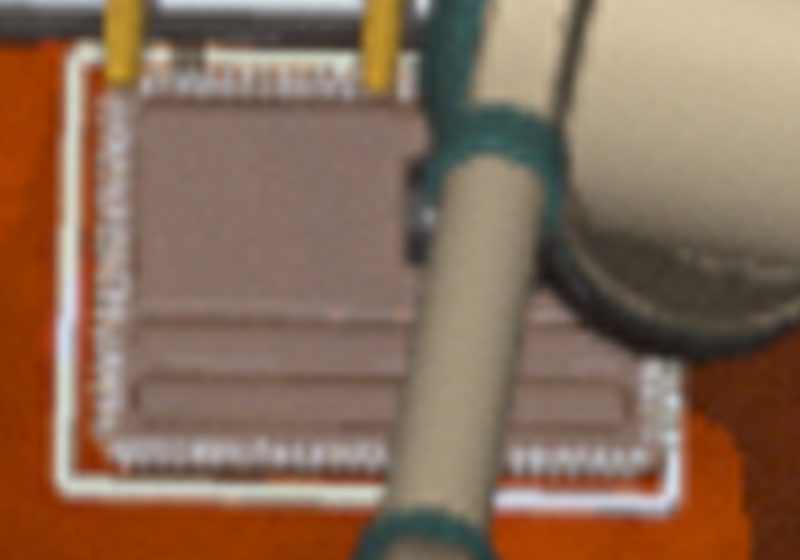

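step_arm:
  targets:
    - [[0,1,-0.3],0.4]
    - [[0,2,-0.6],0.8]
    - [[0,2.5,-0.6],0.8]
    - [[0,2.5,-0.6],0.8]

```text
clock: 35.8
position: [0.5931, -0.0493, 0.0098]
ee_rot: [0.708, 0.012, 0.706, -0.016]
contact_force: [-2.3, -6.7, 9.3]
width: 0.0072
```

```bash
python3 chk.py
```

```text
35.8 [ 0.5931 -0.0493  0.0098] [-0.1968  0.503   1.7564 -0.0064  0.8795 -1.7246] [-2.2516 -6.6769  9.2892] [-1.2603  0.333   0.1964] 0.00724906429661863 phi -2.2262720609723146
```

step_arm:
  targets:
    - [[0,0,0],0]
    - [[0,0,0],0]
    - [[0,0,0],0]
    - [[0,0,0],0]
  grip: 0.6

```text
clock: 36.2
position: [0.5919, -0.046, 0.008]
ee_rot: [0.707, 0.015, 0.707, -0.015]
contact_force: [1.0, 0.8, -0.3]
width: 0.0339
```

step_arm:
  targets:
    - [[-20,0,0],0]
    - [[-45,0,0],0]
    - [[-80,0,-20],0]
    - [[-120,20,-50],0]
    - [[-150,45,-70],0]
    - [[-150,60,-70],0]
    - [[-150,60,-70],0]
    - [[-150,60,-70],0]
    - [[-150,60,-70],0]

```text
clock: 37.1
position: [0.5248, 0.0159, 0.1569]
ee_rot: [0.706, 0.015, 0.708, -0.015]
contact_force: [0.1, -0.0, 0.6]
width: 0.0343
```

```bash
python3 chk.py; python3 - <<'E'
from h import *
p=snap('wrist','w23'); save(p,'w23.npz')
o=ortho(p,0.6,0.017,0.075,0.1,0.0,0.25); cv2.imwrite('pics/o23.png',o)
E
```

```text
37.1 [0.5248 0.0159 0.1569] [-0.1019  0.257   1.7271 -0.0007  1.1601 -1.6301] [ 0.0591 -0.049   0.6493] [ 0.0482 -0.0415  0.0149] 0.03425409010749173 phi -2.422305795317292
```

View pics/w23.png

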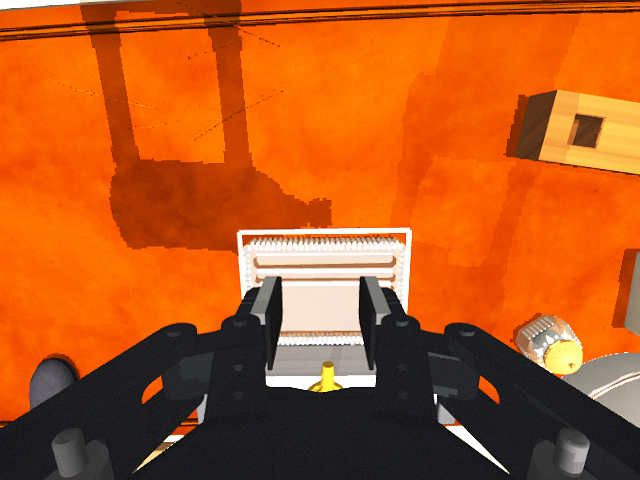

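View pics/o23.png

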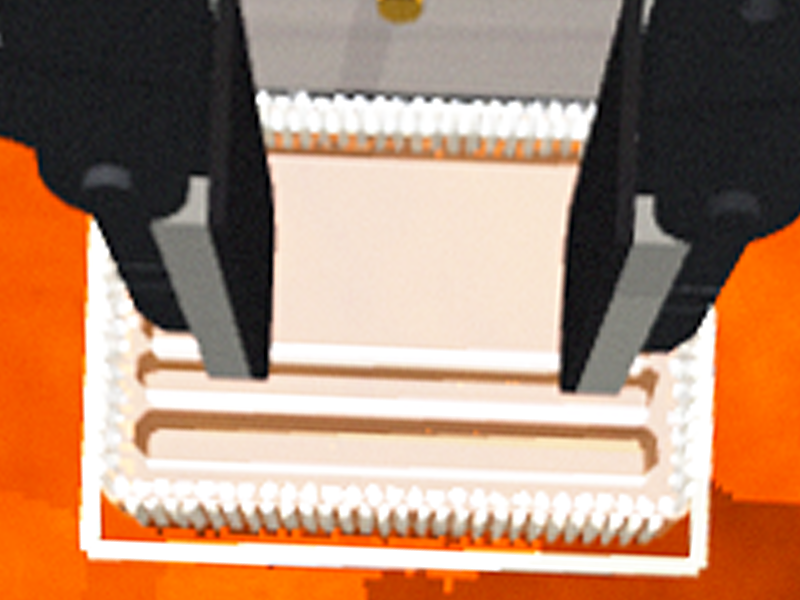

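step_arm:
  targets:
    - [[-40,0,0],0]
    - [[-60,0,45],0]
    - [[-60,0,90],0]
    - [[-60,0,110],0]
    - [[-60,0,110],0]
    - [[-60,0,110],0]

```text
clock: 37.75
position: [0.6341, 0.0112, 0.2166]
ee_rot: [0.705, 0.015, 0.708, -0.015]
contact_force: [-0.4, 0.1, -1.2]
width: 0.0345
```

```bash
python3 chk.py; python3 - <<'E'
from h import *
p=snap('wrist','w24'); save(p,'w24.npz')
o=ortho(p,0.6,0.017,0.075,0.1,0.0,0.25); cv2.imwrite('pics/o24.png',o)
o=ortho(p,0.6,0.017,0.075,0.1,0.02,0.25); cv2.imwrite('pics/o24b.png',o)
E
```

```text
37.75 [0.6341 0.0112 0.2166] [-0.0917  0.3752  1.3924 -0.0003  1.3781 -1.6195] [-0.4364  0.1155 -1.1841] [ 0.0193  0.0165 -0.0232] 0.03446146285483595 phi -2.4598125059451514
```

View pics/w24.png

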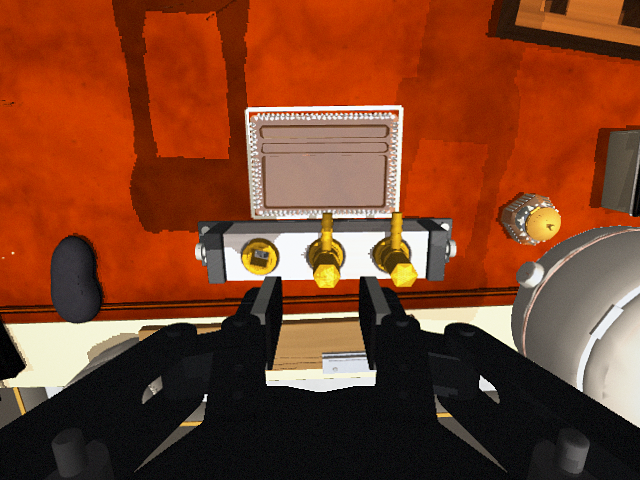

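View pics/o24.png

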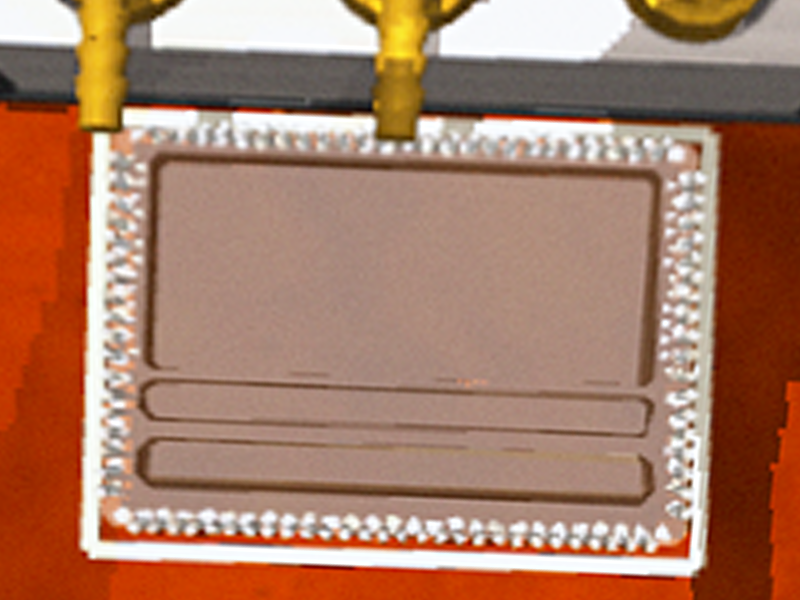

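View pics/o24b.png

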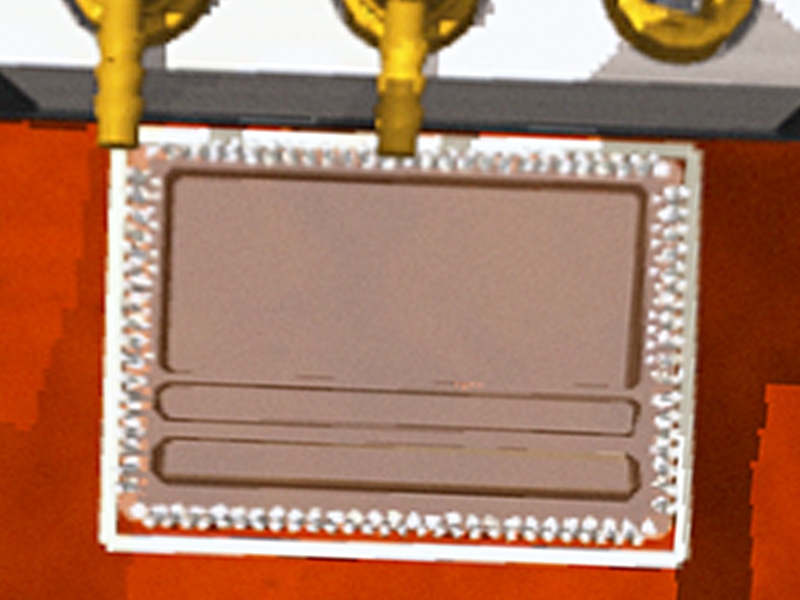

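```bash
python3 - <<'E'
from h import *
p=load('w24.npz')
o=[ortho(p,0.645,y,0.04,0.025,0.064,0.1) for y in (0.0767,0.015)]
cv2.imwrite('pics/o25.png',cv2.resize(np.hstack(o),(750,600)))
p=snap('top','t25'); o=ortho(p,0.65,0.045,0.04,0.06,0.064,0.15); cv2.imwrite('pics/o25t.png',o)
E
```

```text
(no output)
```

View pics/o25.png

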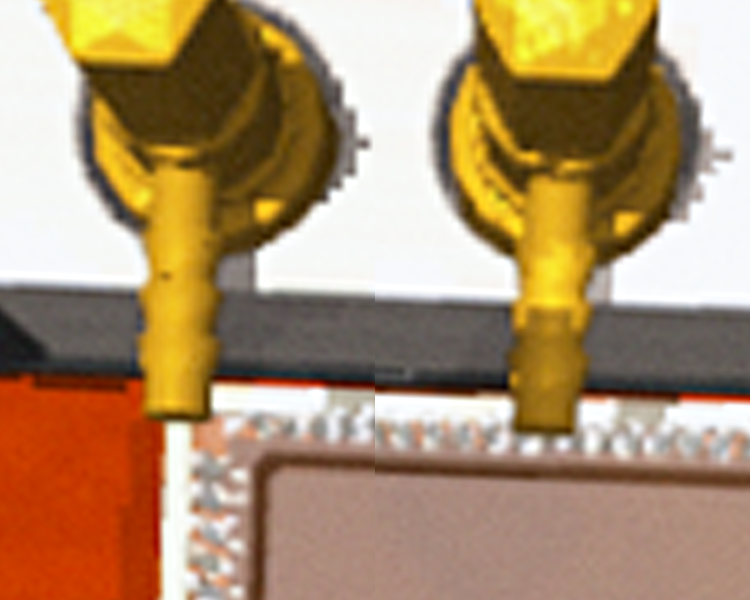

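```bash
python3 chk.py; python3 -c "
from rig import manip; print(manip.sign_off())"
```

```text
37.85 [0.6334 0.0116 0.2176] [-0.0913  0.3729  1.3935 -0.0002  1.3779 -1.6195] [ 0.9903 -0.1991  0.1647] [-0.0047  0.0189  0.0035] 0.034050809540681175 phi -2.437429178115168
the job is handed in; nothing more can be done
None
```

The job is done and handed in at about 38 s. Only two elbows were in the rack. Both are now screwed into the manifold, one in the left port and one in the middle port, and the right port is empty.

- **Elbows:** Both are seated and about half a turn in. The left one stopped about 2° short on the first turn, so I gripped it again and turned it a little further. In the last view the left barb is within about 0.5° of straight out. The middle barb is about 1° past straight; an earlier view of it read about 2.4°. I could not see the sleeve angles directly. I judged them from the barb direction, so they are good only to within the shank's play.
- **Stiffness:** The wrist moment I read at the end of the turns was 0.24 to 0.34 N m, below the 0.45 N m given for snug. I took those readings after the turning had stopped, so they do not confirm the final tightness.
- **Tray:** I slid it by pinching its right end wall and pressing lightly down, so it was not lifted. In the last view it lies inside the white outline, about 1 mm off centre along the bar and within about 0.5° of square. I saw no sign that it had been knocked.
- **Paperweight and inkwell:** I did not touch them, and in the last wrist picture they look undisturbed. I did not measure their positions again.

At hand-in the gripper was clear of everything, about 0.22 m above the desk.

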